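# Load and log boards from a leaning stack

## Robot

A 7-joint arm with a two-finger parallel gripper is mounted at the origin on the work surface. World frame = base frame: x ahead of the robot, y to its left, z up, the work surface at z = 0. Lengths are in m, angles in rad, forces in N, time in s.
With the tool pointing down it reaches from about 0.425 to 0.925 m from the base axis. Payload 6.8 kg.
Tool frame: the origin (TCP) lies midway between the tips of the shut fingers; the grasp point (between the pads) lies 19 mm behind it; z points along the fingers, y is the line along which they close (so a half turn about z gives the same grasp; the last joint's range is limited). The gripper opens to 85 mm and grips with 20 to 120 N. Pads are 22 mm wide; open, the fingers measure 114 mm over their backs; the gripper's body (76 mm by 85 mm) begins 54 mm behind the grasp point. The pads swing forward as they close: fully open they stand 13 mm farther back than shut.
Start: joints at [-1.343, 0.477, 0.022, 1.555, -0.011, 1.109, -0.083], TCP at [0.222, 0.637, 0.209] pointing down, gripper open.
Joint ranges: [-2.96, 2.96], [-0.34, 2.1], [-1.41, 1.46], [0.24, 2.44], [-1.37, 4.51], [0.17, 1.92], [-2.96, 2.96]. Speed limits (rad/s): [2.39, 2.39, 3.14, 3.14, 3.14, 3.14, 3.14].

## Interface

Orientations are given as a unit quaternion [w, x, y, z].
In Python, from station import * gives the robot as it stands.
- The arm moves only by the shell command python3 -m creep 'ROWS' [FORCE]. ROWS is JSON, a list of rows, each a list of 7 numbers: the gripper command: -1 is shut, 1 is fully open, values between are in proportion, then the shift along the world's x, y, z in mm, then the turn, a rotation vector about the world's x, y, z in rad. A call has 1 to 5 rows; each row shifts and turns the commanded pose from where the row before left it; what a row does not reach is not made up. A row lasts 1/8 s, in which the tool goes at most 62.5 mm and 10.7 degrees, less where a joint would pass 70% of its speed; a pose out of reach is approached as far as the arm can. A call is refused whole if a number of a shift passes 62.5 or a number of a turn 0.188, either way. A call with a gripper value outside its range is refused whole. The fingers move at their own pace and stop on an object; FORCE is the grip in N (left out, the last holds). Time passes only in rows, so rows that do not move let the fingers close. It gives the time, the measured TCP pose, the force, the opening and the grip force at its end, in the units of the state.
- get_obs(): the state, without advancing time (a new reading comes with each control period).
- read_camera(name): name is "scene" or "top" or "wrist"; returns (picture, depth): 420x560x3 uint8, red, green, blue; 420x560 float32, m along the optical axis (not along the pixel's ray), 0 where there is no reading.
- camera_params(name): a dict with "intrinsics" (3x3 intrinsics, pixels), "cam_to_world" (4x4, takes a point from camera to world coordinates); the wrist camera has in their place "mount" (4x4, takes a point from camera to tool coordinates, whose origin is the TCP and whose axes are the flange's). Camera axes: x right, y up, looking along -z (the intrinsics and any distortion apply to the point x, -y, -z); pixel columns grow to the right and rows downward; lengths in m; the calibration is good to about 2 mm. The wrist camera is an equidistant fisheye: a pixel r from the principal point sees the ray r / f radians off the axis. A picture is of the moment at which its call begins: read the wrist's pose just before it. camera_params takes no time and is no camera call.
- hand_in(): hands the job in; it is judged then, once.
The state is a dict: "t": time; "q": joint angles; "joint_vel": joint speeds; "joint_torque": joint torques, N m; "eef_pos": TCP position; "tool_rot": TCP orientation; "contact_force": force on the tool from outside, world axes, zero at the start; "torque": the same for the moment, N m; "gripper_width": opening from 0.0 (shut) to 1.0 (fully open); "grasp_force": force on a finger pad.
Only numpy, scipy, OpenCV 4.12 (cv2) and the standard library are available. Lean on these libraries where they do the work, as an engineer would, in place of code of your own. Each camera call takes 0.05 s, during which the arm holds its last target. There are 200 camera calls.

## Task

Draw every circuit board with a coloured tab out of the stack leaning against the grey steel wall, leaving the plain grey blanking panels leaning where they are, and stand each board upright and fully home in a slot of its own in the card cage, any slot, label side still towards the robot side of the cage. When all the boards are in, take the scanner and read the labels in the order red, yellow, blue (a colour may be missing): point the beam squarely at the middle of the label from about 10 cm and hold it steady for a good second each time. Finally lay the scanner down flat on its blue pad and let go; leave everything else on the desk alone.

Things in the scene. Friction and masses are not known exactly. Their poses are not given: they have to be found in the camera images.
- cage_front (a point): Point in the air 200 mm in front of the cage's middle, on its robot side (its -x), 137 mm above the table: the labels must face this side.
- wall: Upright grey steel sheet 200 mm wide (y), 8 mm thick, 100 mm high, fixed on a black rubber foot 6 mm thick. Origin: at table height under the sheet's far face; x points from that face, away from the robot. Panels stand on the foot at x = 20 to 85 mm, one against the other in random colour order, tops leaning 12 degrees (more as others go) onto the sheet's top edge (towards the robot).
- cage: Fixed open-topped card cage, 142 (x) by 180 (y) by 95 mm high; aluminium side walls, white ribs 90 mm tall. Origin: centre of its underside; x points away from the robot side. Floor inside 8 mm up. Three empty slots at x = -40, 0, +40 mm for upright boards (thickness along x), each 22 mm wide; ribs are 18 mm thick, 158 mm between the side walls. Tabs stand clear above it.
- pad: Flat blue pad on the table, fixed, 150 mm (x) by 160 mm (y), 4 mm thick; origin: centre of its underside. The scanner's place.
- scanner: Hand scanner, 0.2 kg, lying flat on its side: grey barrel 90 mm long (x), 42 wide (y), 40 high, black nose 50 mm wide at its +x end, black pistol handle reaching to y = -95 mm at the rear (x -57 to -25 mm). Origin: on its underside below the barrel's middle line, 45 mm behind the nose face. Grip it across the barrel (along y) at the origin, 20 mm above its underside.
- beam (a point): Centre of the scanner's red window on the nose face, 45 mm ahead of the scanner's origin and 20 mm above its underside. Axes as the scanner's: the beam leaves along +x.
- red: Circuit-board cassette, 0.18 kg: panel 10 mm thick (x), 150 wide (y), 110 high (z), aluminium frame, green board, and a red grip tab on top, 10 mm thick, 26 wide, z 110 to 162 mm, at y = -50 mm (to the right as the robot sees it); other tabs are not in line with it. Origin: centre of its lower edge; z up along the panel, x away from the robot. Slides up along its z by the tab. May be absent.
- red_label (a point): Middle of the white striped label (22 by 34 mm) on the robot-side (-x) face of the red tab, 137 mm above the board's lower edge. Axes as the board's: the label faces along -x.
- yellow: Circuit-board cassette, 0.18 kg: panel 10 mm thick (x), 150 wide (y), 110 high (z), aluminium frame, green board, and a yellow grip tab on top, 10 mm thick, 26 wide, z 110 to 162 mm, at y = 0 mm (in the middle); other tabs are not in line with it. Origin: centre of its lower edge; z up along the panel, x away from the robot. Slides up along its z by the tab. May be absent.
- yellow_label (a point): Middle of the white striped label (22 by 34 mm) on the robot-side (-x) face of the yellow tab, 137 mm above the board's lower edge. Axes as the board's: the label faces along -x.
- blue: Circuit-board cassette, 0.18 kg: panel 10 mm thick (x), 150 wide (y), 110 high (z), aluminium frame, green board, and a blue grip tab on top, 10 mm thick, 26 wide, z 110 to 162 mm, at y = +50 mm (to the left as the robot sees it); other tabs are not in line with it. Origin: centre of its lower edge; z up along the panel, x away from the robot. Slides up along its z by the tab. May be absent.
- blue_label (a point): Middle of the white striped label (22 by 34 mm) on the robot-side (-x) face of the blue tab, 137 mm above the board's lower edge. Axes as the board's: the label faces along -x.
- blank1: Plain grey blanking panel without a tab, 10 mm thick (x), 150 mm wide (y), 110 mm high (z), 0.2 kg, leaning among the boards. Origin: centre of its lower edge, axes as the boards'. To be left leaning.
- blank2: Plain grey blanking panel without a tab, 10 mm thick (x), 150 mm wide (y), 110 mm high (z), 0.2 kg, leaning among the boards. Origin: centre of its lower edge, axes as the boards'. To be left leaning.
- blank3: Plain grey blanking panel without a tab, 10 mm thick (x), 150 mm wide (y), 110 mm high (z), 0.2 kg, leaning among the boards. Origin: centre of its lower edge, axes as the boards'. To be left leaning.
- jar: Bystander: small parts jar, 56 mm across, 70 mm high. Leave it alone.
- driver: Bystander: screwdriver lying on the desk. Leave it alone.
- meter: Bystander: yellow multimeter lying flat, 150 by 80 by 34 mm. Leave it alone.
- mug: Bystander: white mug, 80 mm across, 90 mm high. Leave it alone.
- tape: Bystander: orange roll of tape lying flat, 90 mm across, 20 mm high. Leave it alone.
Things that resemble listed ones, but are neither listed nor needed, are in the scene too. What is meant by the pad is not orange or white, and is the larger of those in its own colour.

How it is judged:
By the outcome, as a careful person would: the job done as asked, in the order asked, and still so for the second after the job is handed in, with the robot touching nothing.
Of red, yellow, blue only 2 to 3 are there at a start; the rules pass over those that are not, and their reading is None.
At some moment in a run one of scanner may be knocked a few centimetres aside while the robot is not near it.
It also fails if it takes over 210 s, if anything falls off the work surface, if the arm or the gripper's body presses on something with over 40 N, if the wrist force passes 120 N, or if a joint passes its speed limit or range.

## Working session

There is one attempt and no reset: what is moved stays moved. The work goes in short steps, Python scripts to look and compute and a shell command to move; the robot and the scene stay as the last step left them, time stands still between calls to the robot, and variables do not carry over. Pictures are saved under pics/ and viewed, at most 14 in all, crops included, and the job is handed in when it is done.

```bash
mkdir -p pics; ls; cat > h.py <<'E'
from station import *
import numpy as np, cv2
from scipy.spatial.transform import Rotation as R
def cam(n):
    o=get_obs(); im,d=read_camera(n); return im,d,o
def save(im,f): cv2.imwrite('pics/'+f,im[:,:,::-1])
def pts(n,d):
    p=camera_params(n);K=np.array(p['intrinsics']);T=np.array(p['cam_to_world'])
    v,u=np.mgrid[:d.shape[0],:d.shape[1]]
    c=np.stack([(u-K[0,2])/K[0,0]*d,-(v-K[1,2])/K[1,1]*d,-d],-1)
    return c@T[:3,:3].T+T[:3,3]
E
python3 - <<'E'
from h import *
a,da,o=cam('scene');b,db,_=cam('top')
np.savez('s0.npz',a=a,da=da,b=b,db=db)
save(a,'scene0.png');save(b,'top0.png')
for n in('scene','top','wrist'):print(n,camera_params(n))
print(o)
E
```

```text
pics
scene {'intrinsics': array([[469.33859325,   0.        , 282.79498428],
       [  0.        , 469.33859325, 204.9933033 ],
       [  0.        ,   0.        ,   1.        ]]), 'cam_to_world': array([[ 0.76492503, -0.51591538,  0.38564364,  0.95810759],
       [ 0.6439992 ,  0.60099965, -0.47335447, -0.56523209],
       [ 0.01243916,  0.61043487,  0.79196877,  1.07416447],
       [ 0.        ,  0.        ,  0.        ,  1.        ]])}
top {'intrinsics': array([[544.51011187,   0.        , 284.85459981],
       [  0.        , 544.51011187, 207.32386061],
       [  0.        ,   0.        ,   1.        ]]), 'cam_to_world': array([[-0.04943039,  0.97651769, -0.20968985,  0.2438156 ],
       [-0.99877588, -0.04871543,  0.00857648,  0.00412409],
       [-0.00184005,  0.20985711,  0.97773034,  1.29190168],
       [ 0.        ,  0.        ,  0.        ,  1.        ]])}
wrist {'intrinsics': array([[325.1922621 ,   0.        , 275.80642186],
       [  0.        , 325.1922621 , 208.6575019 ],
       [  0.        ,   0.        ,   1.        ]]), 'mount': array([[ 5.87760130e-04,  9.56780441
[... 352 characters left out ...]
4,  0.02231162,  1.55647558, -0.01151261,
        1.10929921, -0.08310547]), 'joint_vel': array([-5.07052819e-04,  1.78024064e-03,  1.17365033e-03,  3.14125230e-04,
       -3.00479031e-06, -2.14216089e-03,  7.67622887e-04]), 'joint_torque': array([ 1.97410518e-04, -5.96449149e+01,  1.60830639e+00, -2.81192887e+01,
        1.25406525e-02,  9.59708792e-03,  2.58707274e-05]), 'eef_pos': array([0.22222124, 0.63668497, 0.20791325]), 'tool_rot': array([-9.84534895e-05,  1.67101022e-01,  9.85939342e-01, -9.23453243e-04]), 'contact_force': array([ 0.37173247, -0.07542514, -0.02609226]), 'torque': array([-0.05786813, -0.01702798, -0.02221736]), 'grasp_force': 0.0, 'gripper_width': 1.0019966651772576}
```

View pics/scene0.png

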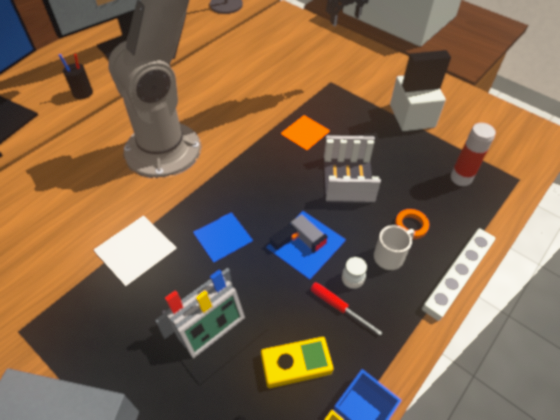

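View pics/top0.png

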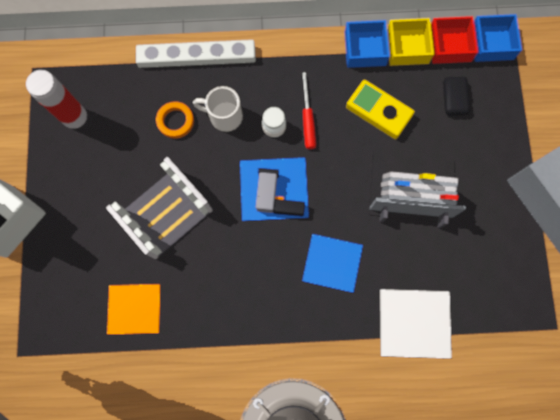

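```bash
python3 - <<'E'
from h import *
s=np.load('s0.npz')
hs={}
for n,i,d in(('top','b','db'),('scene','a','da')):
    P=pts(n,s[d]);im=s[i];hsv=cv2.cvtColor(im,cv2.COLOR_RGB2HSV)
    H,S,V=[hsv[...,k].astype(int) for k in range(3)]
    print(n,'frac depth',(s[d]>0).mean())
    ok=(s[d]>0)
    for c,m in(('blue',(abs(H-108)<12)&(S>150)),('red',((H<5)|(H>174))&(S>150)),('yel',(abs(H-26)<6)&(S>150))):
        m=m&ok&(V>60); k,l,st,ce=cv2.connectedComponentsWithStats(m.astype(np.uint8))
        for j in range(1,k):
            if st[j,4]<25: continue
            q=P[l==j]; r=cv2.minAreaRect((q[:,:2]*1000).astype(np.float32))
            print(c,ce[j].round(),st[j,4],'mean',q.mean(0).round(3),'z',np.percentile(q[:,2],[5,95]).round(3),'rect',np.round(r[0]),np.round(r[1]),round(r[2]))
    if n=='top':
        # cage
        m=ok&(P[...,2]>.08)&(P[...,2]<.105)&(P[...,1]>.1)&(P[...,1]<.5)&(P[...,0]<.75)&(P[...,0]>.3)&(S<70)
        q=P[m];r=cv2.minAreaRect((q[:,:2]*1000).astype(np.float32));print('cage',len(q),r,cv2.boxPoints(r).round())
        m=ok&(P[...,2]>.09)&(P[...,1]<-.1)&(P[...,1]>-.5)&(P[...,0]<.75)&(P[...,0]>.3)
        q=P[m];r=cv2.minAreaRect((q[:,:2]*1000).astype(np.float32));print('stack',len(q),r)
        tab=ok&(P[...,0]>.3)&(P[...,0]<.4)&(abs(P[...,1])<.1); print('table z',np.median(P[...,2][tab]),P[...,2][tab].std())
b=s['b']
c1=cv2.resize(b[150:240,355:480],None,fx=3.1,fy=3.1,interpolation=cv2.INTER_CUBIC)
c2=cv2.resize(b[150:240,225:350],None,fx=3.1,fy=3.1,interpolation=cv2.INTER_CUBIC)
c3=cv2.resize(b[150:262,95:220],None,fx=3.1,fy=3.1,interpolation=cv2.INTER_CUBIC)[:279]
c4=cv2.resize(s['a'][255:370,140:265],None,fx=3.1,fy=3.1,interpolation=cv2.INTER_CUBIC)[:279]
save(np.vstack([np.hstack([c1,c2]),np.hstack([c3,c4])]),'crop0.png')
E
```

```text
top frac depth 0.9963095238095238
blue [497.  38.] 1864 mean [ 0.931 -0.57   0.022] z [0.   0.05] rect [ 929. -564.] [106. 105.] 1
blue [366.  44.] 1849 mean [ 0.932 -0.236  0.02 ] z [0.   0.05] rect [ 929. -236.] [105. 107.] 0
blue [273. 186.] 2798 mean [0.576 0.018 0.004] z [-0.002  0.008] rect [570.  18.] [155. 164.] 0
blue [402. 183.] 52 mean [ 0.527 -0.259  0.163] z [0.153 0.168] rect [ 526. -261.] [24. 11.] 76
blue [332. 263.] 2590 mean [ 0.38  -0.113  0.002] z [-0.002  0.007] rect [ 381. -113.] [126. 118.] 75
red [454.  40.] 1891 mean [ 0.932 -0.459  0.022] z [0.001 0.05 ] rect [ 930. -459.] [115. 106.] 89
red [ 66. 109.] 592 mean [0.762 0.494 0.094] z [0.051 0.136] rect [803. 506.] [113.  52.] 4
red [309. 128.] 462 mean [ 0.713 -0.076  0.018] z [-0.002  0.027] rect [720. -77.] [113.  30.] 1
red [450. 197.] 81 mean [ 0.495 -0.363  0.146] z [0.002 0.168] rect [ 505. -390.] [23. 93.] 19
yel [410.  42.] 1963 mean [ 0.934 -0.349  0.019] z [0.   0.05] rect [1173. -454.] [133. 674.] 66
yel [382. 111.] 1667 mean [ 0.745 -0.258  0.028] z [0.    0.037] rect [ 763. -257.] [159. 100.] 53
[... 925 characters left out ...]
t [ 925. -225.] [104. 121.] 0
red [468. 164.] 491 mean [0.784 0.486 0.087] z [0.046 0.132] rect [796. 539.] [141.  53.] 69
red [320. 244.] 29 mean [0.607 0.026 0.026] z [0.019 0.034] rect [607.  26.] [31.  2.] 80
red [329. 297.] 484 mean [ 0.714 -0.079  0.018] z [-0.001  0.027] rect [710. -71.] [107.  40.] 3
red [174. 301.] 239 mean [ 0.493 -0.361  0.14 ] z [0.117 0.166] rect [ 453. -343.] [ 34. 115.] 69
yel [204. 301.] 210 mean [ 0.545 -0.32   0.145] z [0.119 0.165] rect [ 541. -311.] [24. 49.] 21
yel [293. 363.] 2172 mean [ 0.752 -0.266  0.028] z [-0.     0.037] rect [ 751. -249.] [161.  96.] 53
yel [332. 416.] 120 mean [ 0.886 -0.301  0.036] z [0.    0.052] rect [ 882. -296.] [37. 32.] 41
```

View pics/crop0.png

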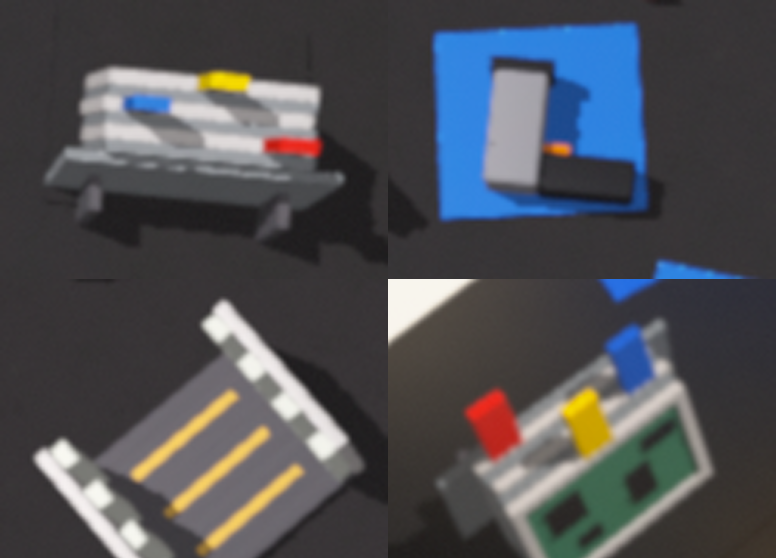

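```bash
cat >> h.py <<'E'
def plane(n,uv,z):
    p=camera_params(n);K=np.array(p['intrinsics']);T=np.array(p['cam_to_world'])
    uv=np.atleast_2d(uv).astype(float);c=np.stack([(uv[:,0]-K[0,2])/K[0,0],-(uv[:,1]-K[1,2])/K[1,1],-np.ones(len(uv))],-1)@T[:3,:3].T
    return T[:3,3]+c*((z-T[2,3])/c[:,2])[:,None]
E
python3 - <<'E'
from h import *
s=np.load('s0.npz');b=s['b'];P=pts('top',s['db'])
hsv=cv2.cvtColor(b,cv2.COLOR_RGB2HSV).astype(int)
m=(abs(hsv[...,0]-18)<8)&(hsv[...,1]>100)&(hsv[...,2]>120);m[:170]=0;m[250:]=0;m[:,:110]=0;m[:,215:]=0
k,l,st,ce=cv2.connectedComponentsWithStats(m.astype(np.uint8))
for j in range(1,k):
    if st[j,4]<20:continue
    v,u=np.where(l==j);q=plane('top',np.c_[u,v],.009)[:,:2]*1000
    print('strip',ce[j],cv2.minAreaRect(q.astype(np.float32)))
v,u=np.where((hsv[...,1]<60)&(hsv[...,2]>130)&(P[...,2]>.075)&(P[...,2]<.11));w=(u>95)&(u<220)&(v>145)&(v<265)
q=P[v[w],u[w]];r=cv2.minAreaRect((q[:,:2]*1000).astype(np.float32));print('cage',len(q),r,q[:,2].mean())
E
```

```text
strip [154.10344828 199.83333333] ((553.2509155273438, 307.96502685546875), (10.355691909790039, 101.35488891601562), 38.88530349731445)
strip [164.78106509 211.73964497] ((522.118896484375, 282.55078125), (9.983315467834473, 99.55902099609375), 39.09686279296875)
strip [175.29479769 223.87283237] ((491.33294677734375, 257.358154296875), (10.167165756225586, 100.39936065673828), 38.85447311401367)
cage 1036 ((520.8611450195312, 283.1944885253906), (142.02426147460938, 178.4130859375), 39.13130187988281) 0.09097569433711446
```

```bash
python3 -m creep '[[1,48,-60,40,0,0,-0.11],[1,48,-60,40,0,0,-0.11],[1,48,-60,40,0,0,-0.11],[1,48,-60,40,0,0,-0.11],[1,40,-60,30,0,0,-0.11]]' 40
python3 -m creep '[[1,25,-60,0,0,0,-0.11],[1,20,-60,0,0,0,-0.11],[1,20,-60,0,0,0,-0.11],[1,10,-60,0,0,0,-0.11],[1,10,-60,0,0,0,-0.11]]'
python3 -m creep '[[1,0,-60,0,0,0,-0.11],[1,-10,-60,0,0,0,-0.11],[1,-20,-60,0,0,0,-0.11],[1,-20,-60,0,0,0,-0.11],[1,-20,-60,0,0,0,-0.11]]'
```

```text
t: 0.72
eef_pos: [0.3939, 0.4146, 0.3492]
tool_rot: [0.0, 0.43, 0.903, 0.0]
contact_force: [1.0, 0.2, 0.9]
gripper_width: 1.0
grasp_force: 0.0
t: 1.35
eef_pos: [0.4764, 0.1177, 0.3481]
tool_rot: [-0.0, 0.659, 0.752, -0.0]
contact_force: [1.1, 0.1, -0.1]
gripper_width: 1.003
grasp_force: 0.0
t: 1.98
eef_pos: [0.406, -0.1798, 0.3482]
tool_rot: [-0.0, 0.839, 0.545, 0.0]
contact_force: [1.7, 0.2, 0.2]
gripper_width: 1.0
grasp_force: 0.0
```

```bash
cat >> h.py <<'E'
def wpts(o,d):
    p=camera_params('wrist');K=np.array(p['intrinsics']);M=np.array(p['mount'])
    v,u=np.mgrid[:d.shape[0],:d.shape[1]]
    a=(u-K[0,2])/K[0,0];b=-(v-K[1,2])/K[1,1];th=np.hypot(a,b);f=np.where(th>1e-9,np.tan(np.minimum(th,1.5))/np.maximum(th,1e-9),1)
    c=np.stack([a*f*d,b*f*d,-d],-1)@M[:3,:3].T+M[:3,3]
    return c@trot(o).as_matrix().T+np.array(o['eef_pos'])
def trot(o): return R.from_quat(np.array(o['tool_rot'])[[1,2,3,0]])
E
python3 - <<'E'
from h import *
w,d,o=cam('wrist');save(w,'w1.png');np.savez('w1.npz',w=w,d=d,p=o['eef_pos'],r=o['tool_rot'])
print(o['q'].round(2),o['eef_pos'],trot(o).as_matrix().round(3))
P=wpts(o,d);print('table',np.percentile(P[...,2][d>0],[5,20,50]))
E
```

```text
[-0.53 -0.1   0.76  1.92  0.07  1.3  -0.21] [ 0.40604667 -0.17977702  0.34822223] [[ 0.406  0.914  0.   ]
 [ 0.914 -0.406  0.001]
 [ 0.001  0.    -1.   ]]
table [-0.00189537 -0.00064363  0.00105513]
```

View pics/w1.png

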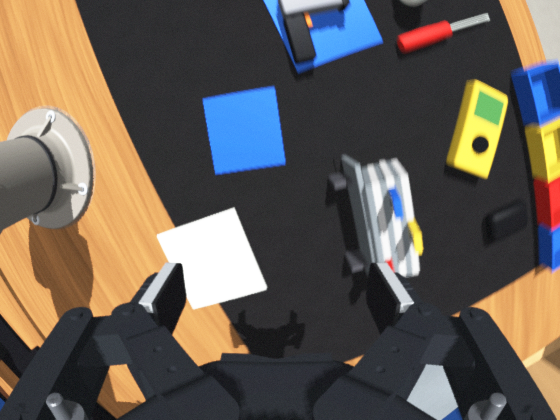

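```bash
cat > stack.py <<'E'
from h import *
def tabs(P,im,ok,box,zlo=.118):
    hsv=cv2.cvtColor(im,cv2.COLOR_RGB2HSV).astype(int);H,S,V=[hsv[...,k] for k in range(3)]
    inb=ok&(P[...,0]>box[0])&(P[...,0]<box[1])&(P[...,1]>box[2])&(P[...,1]<box[3])
    out={}
    for c,m in(('blue',abs(H-108)<14),('red',(H<6)|(H>172)),('yellow',abs(H-26)<7)):
        q=P[m&(S>130)&(V>50)&inb&(P[...,2]>zlo)];out[c]=q
    g=P[inb&(S<70)&(P[...,2]>.095)]
    return out,g
E
python3 - <<'E'
from stack import *
s=np.load('w1.npz');o=dict(eef_pos=s['p'],tool_rot=s['r']);P=wpts(o,s['d'])
s0=np.load('s0.npz')
for nm,P,im,d in(('w',P,s['w'],s['d']),('top',pts('top',s0['db']),s0['b'],s0['db']),('scene',pts('scene',s0['da']),s0['a'],s0['da'])):
    t,g=tabs(P,im,d>0,(.42,.62,-.45,-.2))
    print(nm,'grey',len(g),cv2.minAreaRect((g[:,:2]*1000).astype(np.float32)),np.percentile(g[:,2],[5,50,95]))
    for c,q in t.items():
        if len(q)<10: print(c,len(q));continue
        z=q[:,2];top=q[z>z.max()-.012]
        print(c,len(q),q.mean(0).round(4),'zmax',np.percentile(z,98).round(4),'top',top.mean(0).round(4),len(top))
E
```

```text
w grey 7109 ((521.5253295898438, -290.04925537109375), (112.65733337402344, 217.1034393310547), 15.58239459991455) [0.09952993 0.11510657 0.45647032]
blue 225 [ 0.5246 -0.2605  0.1666] zmax 0.3162 top [ 0.4556 -0.2154  0.4563] 5
red 27 [ 0.4993 -0.3505  0.1377] zmax 0.1496 top [ 0.4984 -0.3506  0.1452] 9
yellow 270 [ 0.5401 -0.3153  0.1564] zmax 0.1664 top [ 0.5385 -0.318   0.1633] 182
top grey 1912 ((522.118408203125, -313.1800537109375), (199.92160034179688, 68.37964630126953), 81.54666137695312) [0.09759546 0.11281852 0.11714222]
blue 62 [ 0.5269 -0.2596  0.162 ] zmax 0.1685 top [ 0.5265 -0.2604  0.1635] 57
red 76 [ 0.492  -0.3572  0.1601] zmax 0.1681 top [ 0.4909 -0.3594  0.164 ] 61
yellow 76 [ 0.5399 -0.3135  0.1592] zmax 0.1687 top [ 0.5388 -0.3155  0.1641] 54
scene grey 1445 ((522.5494384765625, -316.5684814453125), (198.89779663085938, 72.89827728271484), 80.58354187011719) [0.09780305 0.11316127 0.11665415]
blue 194 [ 0.5316 -0.2655  0.1469] zmax 0.1663 top [ 0.5266 -0.2646  0.1627] 74
red 227 [ 0.4962 -0.3634  0.1466] zmax 0.1664 top [ 0.4913 -0.3618  0.1629] 79
yellow 214 [ 0.5441 -0.3205  0.1459] zmax 0.1655 top [ 0.539  -0.3189  0.1622] 78
```

```bash
cat >> h.py <<'E'
def frame(yaw,lean):  # board frame: yaw deg of its x, lean deg of top towards -x ; tool pose Y=board x, Z=-board z
    ux=np.array([np.cos(np.radians(yaw)),np.sin(np.radians(yaw)),0]);ez=np.array([0,0,1.]);l=np.radians(lean)
    xb=np.cos(l)*ux+np.sin(l)*ez; zb=-np.sin(l)*ux+np.cos(l)*ez
    return xb,zb
def delta(pos,Y,Z,o=None):
    o=o or get_obs();T=R.from_matrix(np.c_[np.cross(Y,Z),Y,Z])
    rv=(T*trot(o).inv()).as_rotvec();d=(np.array(pos)-o['eef_pos'])*1000
    print('shift mm',d.round(1),'turn',rv.round(4),'target',np.round(pos,4)); return d,rv
E
python3 - <<'E'
from h import *
xb,zb=frame(-8.5,12)
top=np.array([.539,-.317,.163])
tcp=top-.037*zb
delta(tcp+.09*zb,xb,-zb);delta(tcp,xb,-zb)
E
```

```text
shift mm [ 125.6 -127.2 -133.6] turn [-0.0594 -0.201   0.2845] target [ 0.5281 -0.3154  0.2148]
shift mm [ 144.1 -130.  -221.7] turn [-0.0594 -0.201   0.2845] target [ 0.5466 -0.3181  0.1268]
```

```bash
python3 -m creep '[[0.5,25,-25.5,-26.7,-0.012,-0.04,0.057],[0.5,25,-25.5,-26.7,-0.012,-0.04,0.057],[0.5,25,-25.5,-26.7,-0.012,-0.04,0.057],[0.5,25,-25.5,-26.7,-0.012,-0.04,0.057],[0.5,25,-25.5,-26.7,-0.012,-0.04,0.057]]' >/dev/null; python3 -m creep '[[0.5,0,0,0,0,0,0]]'
python3 - <<'E'
from stack import *
w,d,o=cam('wrist');save(w,'w2.png');P=wpts(o,d)
t,g=tabs(P,w,d>0,(.42,.62,-.45,-.2))
ux=np.array([np.cos(np.radians(-8.5)),np.sin(np.radians(-8.5))]);uy=np.array([-ux[1],ux[0]])
for c,q in t.items():
    if len(q)<10: print(c,len(q));continue
    q=q[q[:,2]<.175];top=q[q[:,2]>.155]
    print(c,len(top),top.mean(0).round(4),'x',np.percentile(top[:,:2]@ux,[3,97]).round(4),'y',np.percentile(top[:,:2]@uy,[3,97]).round(4))
xb,zb=frame(-8.5,12);top=np.array([.539,-.317,.163]);tcp=top-.037*zb
delta(tcp,xb,-zb)
E
```

```text
t: 2.78
eef_pos: [0.5308, -0.3066, 0.212]
tool_rot: [0.078, 0.748, 0.656, 0.065]
contact_force: [-0.7, -0.2, -0.2]
gripper_width: 0.751
grasp_force: 0.0
blue 656 [ 0.5267 -0.2636  0.164 ] x [0.5549 0.5656] y [-0.1956 -0.1708]
red 517 [ 0.4924 -0.3599  0.1633] x [0.5347 0.5459] y [-0.2972 -0.2725]
yellow 521 [ 0.5386 -0.318   0.1639] x [0.5752 0.5842] y [-0.2483 -0.2236]
shift mm [ 15.4 -12.2 -86.6] turn [ 0.0033 -0.0053 -0.0169] target [ 0.5466 -0.3181  0.1268]
```

View pics/w2.png

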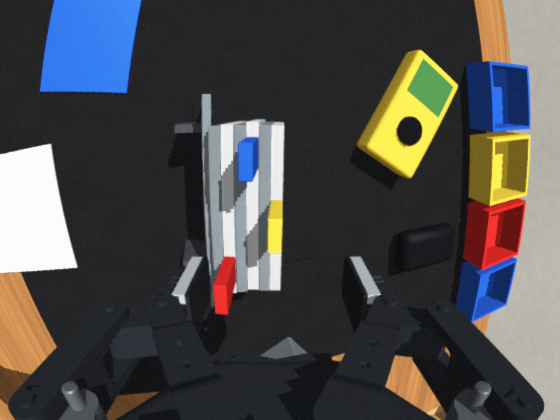

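```bash
python3 -m creep '[[0.5,0,-12,0,0,-0.005,-0.017],[0.5,5,0,-29,0,0,0],[0.5,5,0,-29,0,0,0],[0.5,5,0,-29,0,0,0],[0.5,0,0,0,0,0,0]]'
cat > d.py <<'E'
import sys,numpy as np
from h import *
# d.py topx topy topz lean [yaw] : delta to grasp a tab whose top is given
a=list(map(float,sys.argv[1:]));xb,zb=frame(a[4] if len(a)>4 else -8.5,a[3]);delta(np.array(a[:3])-.037*zb,xb,-zb)
E
python3 d.py .539 -.318 .163 12
```

```text
t: 3.45
eef_pos: [0.5468, -0.3164, 0.1271]
tool_rot: [0.08, 0.752, 0.65, 0.068]
contact_force: [-0.1, -0.5, 0.4]
gripper_width: 0.755
grasp_force: 0.0
shift mm [-0.2 -2.8 -0.3] turn [ 0.0024  0.0012 -0.0026] target [ 0.5466 -0.3191  0.1268]
```

```bash
python3 -m creep '[[-1,0,-2.8,0,0,0,0],[-1,0,0,0,0,0,0],[-1,0,0,0,0,0,0],[-1,0,0,0,0,0,0],[-1,0,0,0,0,0,0]]' 50
```

```text
t: 4.08
eef_pos: [0.5478, -0.3207, 0.1291]
tool_rot: [0.082, 0.753, 0.65, 0.069]
contact_force: [-1.6, 1.6, 6.8]
gripper_width: 0.102
grasp_force: 50.7
```

```bash
python3 -m creep '[[-1,-1.5,0.2,8,0,0,0],[-1,-3,0.5,15,0,0,0],[-1,-4,0.6,20,0,0,0],[-1,-4,0.6,20,0,0,0],[-1,-4,0.6,20,0,0,0]]'; python3 -m creep '[[-1,-4,0.6,20,0,0,0],[-1,-4,0.6,20,0,0,0],[-1,-4,0.6,20,0,0,0],[-1,0,0,40,0,0,0],[-1,0,0,40,0,0,0]]'
```

```text
t: 4.7
eef_pos: [0.5303, -0.3179, 0.2126]
tool_rot: [0.082, 0.753, 0.65, 0.068]
contact_force: [0.5, 0.1, -2.0]
gripper_width: 0.101
grasp_force: 49.5
t: 5.32
eef_pos: [0.5181, -0.316, 0.3526]
tool_rot: [0.081, 0.753, 0.65, 0.068]
contact_force: [0.6, -0.2, -1.4]
gripper_width: 0.104
grasp_force: 49.5
```

```bash
cat > place.py <<'E'
import sys
from h import *
# place.py slot_x tab_y z : delta to TCP for tab in cage
sx,ty,z=map(float,sys.argv[1:4]);C=np.array([.522,.283]);xb,zb=frame(39.1,0)
p=C+sx*xb[:2]+ty*np.array([-xb[1],xb[0]]);delta([*p,z],xb,-zb)
E
python3 place.py 0 0 .30
```

```text
shift mm [  3.9 599.  -52.6] turn [-0.0546  0.2119  0.8258] target [0.522 0.283 0.3  ]
```

```bash
python3 -m creep '[[-1,4,54,0,-0.005,0.019,0.075],[-1,4,54,0,-0.005,0.019,0.075],[-1,4,54,0,-0.005,0.019,0.075],[-1,4,54,0,-0.005,0.019,0.075],[-1,4,54,0,-0.005,0.019,0.075]]' >/dev/null
python3 -m creep '[[-1,-4,54,0,-0.005,0.019,0.075],[-1,-4,54,0,-0.005,0.019,0.075],[-1,-4,54,0,-0.005,0.019,0.075],[-1,-4,54,0,-0.005,0.019,0.075],[-1,-4,54,0,-0.005,0.019,0.075]]'
python3 place.py 0 0 .30
```

```text
t: 6.58
eef_pos: [0.5185, 0.2253, 0.3518]
tool_rot: [0.009, 0.463, 0.886, 0.007]
contact_force: [0.4, 0.9, -1.6]
gripper_width: 0.1
grasp_force: 49.5
shift mm [  3.5  57.7 -51.8] turn [-0.0058  0.0226  0.0736] target [0.522 0.283 0.3  ]
```

```bash
python3 -m creep '[[-1,2,29,-16,-0.003,0.011,0.037],[-1,1.5,29,-16,-0.003,0.011,0.037],[-1,0,0,-20,0,0,0],[-1,0,0,0,0,0,0]]'
python3 place.py 0 0 .24
python3 - <<'E'
from h import *
a,d,o=cam('scene');b,db,_=cam('top')
P=pts('top',db);hsv=cv2.cvtColor(b,cv2.COLOR_RGB2HSV).astype(int)
c1=cv2.resize(a[90:230,280:420],None,fx=4,fy=4,interpolation=cv2.INTER_CUBIC)[:,:400]
c2=cv2.resize(b[140:280,90:230],None,fx=4,fy=4,interpolation=cv2.INTER_CUBIC)[:,:400]
c1=cv2.resize(a[90:230,280:420],(390,390),interpolation=cv2.INTER_CUBIC);c2=cv2.resize(b[140:280,80:220],(390,390),interpolation=cv2.INTER_CUBIC)
save(np.hstack([c1,c2]),'p1.png')
E
```

```text
t: 7.08
eef_pos: [0.5214, 0.2815, 0.2979]
tool_rot: [-0.0, 0.43, 0.903, -0.002]
contact_force: [0.0, 0.2, -2.0]
gripper_width: 0.101
grasp_force: 49.5
shift mm [  0.6   1.5 -57.9] turn [ 0.0026 -0.002   0.0013] target [0.522 0.283 0.24 ]
```

View pics/p1.png

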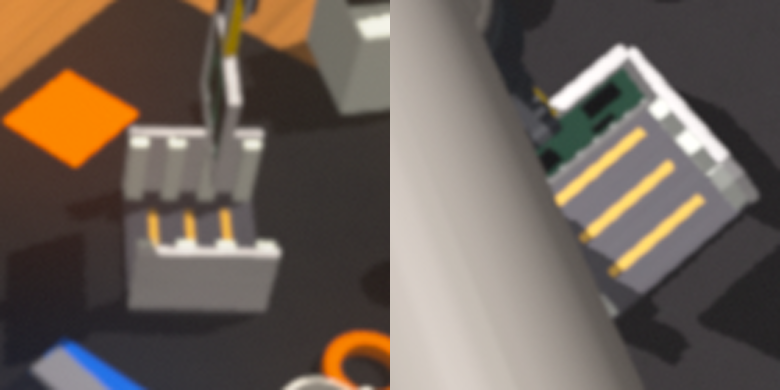

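```bash
cat > chk.py <<'E'
from h import *
C=np.array([.522,.283]);xb,_=frame(39.1,0);yb=np.array([-xb[1],xb[0]])
def look(zlo,zhi):
    for n in('top','scene'):
        im,d,o=cam(n);P=pts(n,d);q=P[d>0];c=np.c_[(q[:,:2]-C)@xb[:2],(q[:,:2]-C)@yb,q[:,2]]*1000
        m=(abs(c[:,0])<70)&(abs(c[:,1])<88)&(c[:,2]>zlo)&(c[:,2]<zhi);c=c[m]
        for a in np.arange(zlo,zhi,20):
            k=c[(c[:,2]>=a)&(c[:,2]<a+20)]
            if len(k)>15: print(n,a,len(k),'x',np.percentile(k[:,0],[3,50,97]).round(1),'y',np.percentile(k[:,1],[3,50,97]).round(1))
if __name__=='__main__':
    import sys;look(float(sys.argv[1]),float(sys.argv[2]))
E
python3 chk.py 120 300
```

```text
top 160.0 53 x [-4.8 -3.7 -1.4] y [-68.3 -17.8  26. ]
top 180.0 225 x [-4.9 -0.5  1.1] y [-70.8 -24.9  23.6]
top 200.0 175 x [-4.7 -0.3  1.3] y [-72.2 -24.9  20.5]
top 220.0 151 x [-4.4 -0.6  1.2] y [-72.4 -20.2  18.3]
top 240.0 156 x [-4.7 -1.3  1.1] y [-72.7 -39.6   7.1]
top 260.0 68 x [-4.5 -2.9  1.6] y [-74.6 -48.3 -12.3]
top 280.0 196 x [-4.7 -0.1  5.6] y [-74.  -43.2 -13.6]
scene 160.0 24 x [-6.9 -6.3 -1.3] y [-72.2 -26.   54.4]
scene 180.0 113 x [-7.1 -3.8  1.9] y [-76.9  -3.8  68.1]
scene 200.0 92 x [-6.7 -3.2  1.6] y [-76.2 -19.3  69.4]
scene 220.0 85 x [-6.6 -3.6  1.7] y [-76.4   4.4  69.8]
scene 240.0 91 x [-6.8 -3.9  1.9] y [-76.6 -12.7  68.1]
scene 260.0 59 x [-6.8 -5.3  2.5] y [-77.8 -69.8  71.6]
scene 280.0 119 x [-6.9 -3.   2.8] y [-74.8 -30.2  39.6]
```

```bash
python3 -m creep '[[-1,-0.4,2.7,-30,0.0026,-0.002,0],[-1,0,0,-25,0,0,0],[-1,0,0,-25,0,0,0],[-1,0,0,-25,0,0,0],[-1,0,0,0,0,0,0]]'; python3 -m creep '[[-1,0,0,-20,0,0,0],[-1,0,0,-20,0,0,0],[-1,0,0,-14,0,0,0],[-1,0,0,-4,0,0,0],[-1,0,0,0,0,0,0]]'
```

```text
t: 7.9
eef_pos: [0.5211, 0.284, 0.1931]
tool_rot: [-0.0, 0.43, 0.903, 0.0]
contact_force: [-0.1, 1.0, -2.0]
gripper_width: 0.104
grasp_force: 49.5
t: 8.52
eef_pos: [0.5223, 0.2849, 0.1365]
tool_rot: [0.001, 0.43, 0.903, 0.002]
contact_force: [0.1, -0.2, -1.6]
gripper_width: 0.101
grasp_force: 49.5
```

```bash
python3 -m creep '[[-1,0,0,-2,0,0,0],[-1,0,0,-2,0,0,0],[-1,0,0,0,0,0,0]]'
```

```text
t: 8.9
eef_pos: [0.5224, 0.2856, 0.1329]
tool_rot: [0.001, 0.43, 0.903, 0.003]
contact_force: [-2.1, 1.4, 3.7]
gripper_width: 0.101
grasp_force: 50.4
```

```bash
python3 -m creep '[[0.2,0,0,0,0,0,0],[0.2,0,0,0,0,0,0],[0.2,0,0,10,0,0,0],[0.2,0,0,40,0,0,0],[0.2,0,0,50,0,0,0]]'; python3 -m creep '[[0.4,0,-40,50,0,0,0],[0.4,0,-50,0,0,0,0]]'; python3 chk.py 90 180
python3 - <<'E'
from stack import *
ux=np.array([np.cos(np.radians(-8.5)),np.sin(np.radians(-8.5))]);uy=np.array([-ux[1],ux[0]])
for n in('top','scene'):
    im,d,_=cam(n);t,g=tabs(pts(n,d),im,d>0,(.42,.62,-.45,-.2))
    for c,q in t.items():
        top=q[(q[:,2]>.152)&(q[:,2]<.175)]
        if len(top)>5:print(n,c,len(top),top.mean(0).round(4),top[:,2].max())
        lo=q[q[:,2]<.14]
        if len(lo)>5:print('  low',lo.mean(0).round(4),'lean',np.degrees(np.arctan2((lo.mean(0)-top.mean(0))[:2]@ux,(top.mean(0)-lo.mean(0))[2])))
E
```

```text
t: 9.52
eef_pos: [0.5213, 0.2842, 0.2327]
tool_rot: [0.0, 0.43, 0.903, 0.001]
contact_force: [0.6, 0.6, -0.5]
gripper_width: 0.597
grasp_force: 0.0
t: 9.78
eef_pos: [0.5243, 0.1962, 0.2855]
tool_rot: [0.003, 0.429, 0.903, 0.005]
contact_force: [0.5, -0.8, -1.3]
gripper_width: 0.695
grasp_force: 0.0
top 90.0 125 x [-67.9 -39.4  67.3] y [-87.2 -78.6  87.4]
scene 90.0 323 x [-65.4  -4.2  62.9] y [-87.7 -71.5  86.5]
scene 110.0 127 x [-4.8 -0.9  4.7] y [-72.4 -18.9  71.4]
scene 130.0 30 x [-5.3 -2.6  4.7] y [-12.4  -8.1  12.8]
scene 150.0 40 x [-5.1 -0.7  4.8] y [-12.1  -4.4  13.6]
top blue 58 [ 0.5264 -0.2602  0.1635] 0.16826422524509388
top red 64 [ 0.491  -0.3591  0.1633] 0.1695655531297715
scene blue 86 [ 0.5273 -0.265   0.1614] 0.16865620921436053
  low [ 0.5363 -0.2664  0.1291] lean 15.762972192292775
scene red 97 [ 0.4922 -0.3621  0.1616] 0.1681188513342653
  low [ 0.5007 -0.3646  0.129 ] lean 15.05340173527033
```

```bash
python3 -m creep '[[0.4,0,-50,30,0,0,-0.075],[0.4,0,-50,0,0,-0.018,-0.075],[0.4,0,-50,0,0.005,-0.018,-0.075],[0.4,0,-50,0,0.005,-0.019,-0.075],[0.4,0,-50,0,0.005,-0.019,-0.075]]' >/dev/null; python3 -m creep '[[0.4,0,-50,0,0.005,-0.019,-0.075],[0.4,0,-50,0,0.005,-0.019,-0.075],[0.4,0,-50,0,0.005,-0.019,-0.075],[0.4,0,-50,0,0.005,-0.019,-0.075],[0.4,0,0,0,0.005,-0.019,-0.075]]'; python3 d.py .527 -.2635 .163 12; python3 d.py .5132 -.2615 .2282 12
```

```text
t: 11.22
eef_pos: [0.5213, -0.2582, 0.3108]
tool_rot: [0.065, 0.732, 0.676, 0.056]
contact_force: [0.2, 0.9, -0.3]
gripper_width: 0.697
grasp_force: 0.0
shift mm [  13.3   -6.5 -184. ] turn [ 0.0023 -0.0374 -0.069 ] target [ 0.5346 -0.2646  0.1268]
shift mm [  -0.5   -4.5 -118.8] turn [ 0.0023 -0.0374 -0.069 ] target [ 0.5208 -0.2626  0.192 ]
```

```bash
python3 -m creep '[[0.4,0,-4.5,-40,0,-0.018,-0.035],[0.4,-0.5,0,-40,0,-0.018,-0.035],[0.4,0,0,-39,0,0,0],[0.4,6.5,-1,-31,0,0,0],[0.4,6.5,-1,-31,0,0,0]]'; python3 -m creep '[[0.4,0,0,0,0,0,0]]';python3 d.py .527 -.2635 .163 12
```

```text
t: 11.85
eef_pos: [0.5355, -0.2592, 0.1281]
tool_rot: [0.078, 0.75, 0.653, 0.068]
contact_force: [0.1, 1.1, 0.8]
gripper_width: 0.702
grasp_force: 0.0
t: 11.98
eef_pos: [0.5338, -0.2589, 0.1272]
tool_rot: [0.076, 0.751, 0.653, 0.067]
contact_force: [-0.8, -1.2, 0.1]
gripper_width: 0.698
grasp_force: 0.0
shift mm [ 0.8 -5.7 -0.4] turn [-0.0012 -0.0064 -0.0093] target [ 0.5346 -0.2646  0.1268]
```

```bash
python3 -m creep '[[0.4,0.8,-5.7,0,0,-0.006,-0.009],[-1,0,0,0,0,0,0],[-1,0,0,0,0,0,0],[-1,0,0,0,0,0,0],[-1,0,0,0,0,0,0]]' 50; python3 -m creep '[[-1,0,0,0,0,0,0],[-1,-1.5,0.2,8,0,0,0],[-1,-3,0.5,15,0,0,0],[-1,-3,0.5,15,0,0,0],[-1,-3,0.5,15,0,0,0]]'
```

```text
t: 12.6
eef_pos: [0.5355, -0.2665, 0.1304]
tool_rot: [0.081, 0.754, 0.648, 0.07]
contact_force: [-1.9, 1.8, 6.5]
gripper_width: 0.099
grasp_force: 51.8
t: 13.22
eef_pos: [0.5243, -0.2649, 0.1839]
tool_rot: [0.081, 0.754, 0.648, 0.07]
contact_force: [0.0, -0.1, -2.7]
gripper_width: 0.1
grasp_force: 50.6
```

```bash
python3 -m creep '[[-1,-4,0.6,20,0,0,0],[-1,-4,0.6,20,0,0,0],[-1,-4,0.6,20,0,0,0],[-1,-4,0.6,20,0,0,0],[-1,-3,0,30,0,0,0]]'; python3 -m creep '[[-1,0,0,50,0,0,0],[-1,0,10,20,0,0,0]]'
python3 - <<'E'
from h import *
b,d,_=cam('top');a,_,_=cam('scene')
c1=cv2.resize(a[235:375,120:260],(390,390),interpolation=cv2.INTER_CUBIC);c2=cv2.resize(b[130:270,350:490],(390,390),interpolation=cv2.INTER_CUBIC)
save(np.hstack([c1,c2]),'p2.png')
E
python3 place.py .04 .05 .3
```

```text
t: 13.85
eef_pos: [0.5045, -0.2623, 0.2933]
tool_rot: [0.08, 0.754, 0.648, 0.07]
contact_force: [0.1, 0.7, -1.7]
gripper_width: 0.099
grasp_force: 50.7
t: 14.1
eef_pos: [0.5058, -0.2544, 0.3663]
tool_rot: [0.083, 0.755, 0.647, 0.071]
contact_force: [1.0, 0.2, -2.6]
gripper_width: 0.096
grasp_force: 50.7
shift mm [ 14.9 599.5 -65.6] turn [-0.0611  0.2171  0.8286] target [0.5215 0.347  0.3   ]
```

View pics/p2.png

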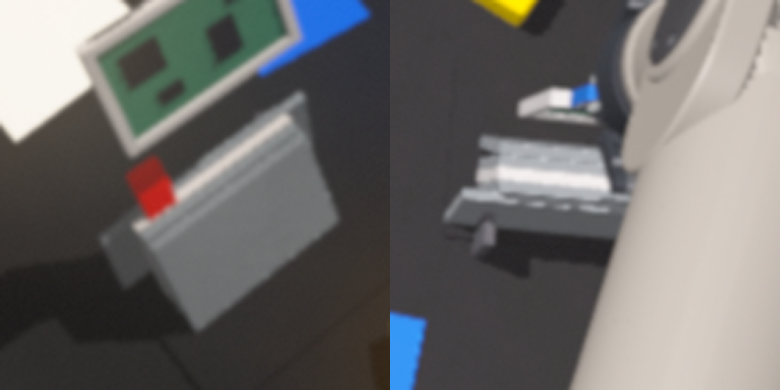

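```bash
python3 -m creep '[[-1,4,54,0,-0.005,0.019,0.075],[-1,4,54,0,-0.005,0.019,0.075],[-1,4,54,0,-0.005,0.019,0.075],[-1,4,54,0,-0.005,0.019,0.075],[-1,4,54,0,-0.005,0.019,0.075]]' >/dev/null
python3 -m creep '[[-1,0,54,0,-0.005,0.019,0.075],[-1,0,54,0,-0.005,0.019,0.075],[-1,0,54,0,-0.005,0.019,0.075],[-1,0,54,0,-0.005,0.019,0.075],[-1,0,54,0,-0.005,0.019,0.075]]' >/dev/null
python3 -m creep '[[-1,0,50,-20,0,0.01,0.04],[-1,0,0,-20,0,0,0.03],[-1,0,0,-20,0,0,0]]'
python3 place.py .04 .05 .3
```

```text
t: 15.82
eef_pos: [0.5252, 0.3374, 0.3001]
tool_rot: [0.003, 0.434, 0.901, 0.005]
contact_force: [-0.2, -0.4, -2.0]
gripper_width: 0.101
grasp_force: 50.7
shift mm [-3.7  9.6 -0.1] turn [-0.0068  0.0091  0.0086] target [0.5215 0.347  0.3   ]
```

```bash
python3 -m creep '[[-1,-2,5,0,-0.0035,0.0045,0.004],[-1,-1.7,4.6,0,-0.0035,0.0045,0.004],[-1,0,0,0,0,0,0]]'
python3 place.py .04 .05 .3; python3 chk.py 175 300
```

```text
t: 16.2
eef_pos: [0.5221, 0.3482, 0.3035]
tool_rot: [0.001, 0.43, 0.903, 0.002]
contact_force: [-0.2, 0.2, -1.3]
gripper_width: 0.1
grasp_force: 50.7
shift mm [-0.6 -1.2 -3.5] turn [-0.0032  0.0027  0.0006] target [0.5215 0.347  0.3   ]
top 175.0 352 x [36.9 40.  42.9] y [-65.4   3.4  71.2]
top 195.0 259 x [37.4 41.4 43.3] y [-65.9   2.5  74.3]
top 215.0 269 x [37.4 41.4 43.1] y [-67.1  10.6  73.3]
top 235.0 298 x [37.3 40.8 43.1] y [-67.7   2.   74. ]
top 255.0 263 x [37.4 41.  43. ] y [-67.9   3.2  73.6]
top 275.0 411 x [36.7 40.7 47.4] y [-69.  -13.3  43. ]
scene 175.0 128 x [34.  37.1 42.9] y [-71.6  -6.1  71.8]
scene 195.0 102 x [33.9 37.9 43. ] y [-73.6 -18.1  71.7]
scene 215.0 94 x [34.  38.  43.5] y [-73.4   2.8  73.7]
scene 235.0 101 x [34.1 37.4 43.1] y [-72.8  -3.6  74.2]
scene 255.0 88 x [34.2 37.6 43.6] y [-73.3 -24.8  72.7]
scene 275.0 187 x [34.  37.9 43.7] y [-73.4 -14.9  68.3]
```

```bash
python3 -m creep '[[-1,0,-0.5,-30,-0.003,0.0027,0],[-1,0,0,-25,0,0,0],[-1,0,0,-25,0,0,0],[-1,0,0,-25,0,0,0],[-1,0,0,0,0,0,0]]'; python3 -m creep '[[-1,0,0,-20,0,0,0],[-1,0,0,-20,0,0,0],[-1,0,0,-17,0,0,0],[-1,0,0,-4,0,0,0],[-1,0,0,0,0,0,0]]'
```

```text
t: 16.92
eef_pos: [0.5209, 0.3458, 0.1963]
tool_rot: [-0.001, 0.431, 0.903, -0.002]
contact_force: [-1.1, -0.6, -1.9]
gripper_width: 0.099
grasp_force: 50.7
t: 17.55
eef_pos: [0.5223, 0.3468, 0.1372]
tool_rot: [-0.0, 0.431, 0.903, -0.0]
contact_force: [-0.7, -0.8, -0.9]
gripper_width: 0.098
grasp_force: 50.7
```

```bash
python3 -m creep '[[-1,0,0,-2,0,0,0],[-1,0,0,-2,0,0,0],[-1,0,0,0,0,0,0]]'
```

```text
t: 17.92
eef_pos: [0.5227, 0.3476, 0.1341]
tool_rot: [0.0, 0.43, 0.903, 0.001]
contact_force: [-0.8, 0.5, 5.5]
gripper_width: 0.102
grasp_force: 51.6
```

```bash
python3 -m creep '[[0.1,0,0,0,0,0,0],[0.1,0,0,0,0,0,0],[0.1,0,0,10,0,0,0],[0.1,0,0,40,0,0,0],[0.1,0,0,50,0,0,0]]'>/dev/null; python3 -m creep '[[0.4,0,-40,50,0,0,0],[0.4,0,-50,30,0,0,0],[0.4,0,-50,0,0,0,-0.075],[0.4,0,-50,0,0,-0.018,-0.075],[0.4,0,-50,0,0.005,-0.018,-0.075]]'; python3 chk.py 110 190
python3 - <<'E'
from stack import *
ux=np.array([np.cos(np.radians(-8.5)),np.sin(np.radians(-8.5))])
for n in('top','scene'):
    im,d,_=cam(n);t,g=tabs(pts(n,d),im,d>0,(.42,.62,-.45,-.2))
    q=t['red'];top=q[(q[:,2]>.15)&(q[:,2]<.175)];lo=q[q[:,2]<.14]
    print(n,len(top),top.mean(0).round(4),top[:,2].max())
    if len(lo)>5:print('  low',lo.mean(0).round(4),'lean',np.degrees(np.arctan2((lo.mean(0)-top.mean(0))[:2]@ux,(top.mean(0)-lo.mean(0))[2])))
E
```

```text
t: 19.18
eef_pos: [0.522, 0.1058, 0.3122]
tool_rot: [0.015, 0.53, 0.848, 0.011]
contact_force: [0.9, -0.5, 0.0]
gripper_width: 0.701
grasp_force: 0.0
top 110.0 609 x [-1.7 36.7 46.8] y [-64.1   5.2  73. ]
top 130.0 82 x [-2.5 35.4 38.9] y [-8.6 39.  62.4]
top 150.0 153 x [-2.1 35.6 46.3] y [-9.2 39.8 62.8]
top 170.0 40 x [-2.5  6.7 44.6] y [-8.2 14.3 58.9]
scene 110.0 279 x [-4.5 33.5 43.1] y [-71.9 -13.8  69.5]
scene 130.0 51 x [-5.3  4.5 42.2] y [-12.2  13.7  58.2]
scene 150.0 90 x [-5.   5.3 42.4] y [-11.3  15.   59.9]
scene 170.0 17 x [-3.7 35.8 42.2] y [-9.9 43.8 61.3]
top 66 [ 0.4909 -0.3587  0.1632] 0.170369889961681
scene 109 [ 0.4925 -0.3622  0.1604] 0.16851254788508296
  low [ 0.5006 -0.3644  0.1294] lean 14.987461580061705
```

```bash
python3 -m creep '[[0.4,-3,-54,0,0.005,-0.019,-0.075],[0.4,-3,-54,0,0.005,-0.019,-0.075],[0.4,-3,-54,0,0.005,-0.019,-0.075],[0.4,-3,-54,0,0.005,-0.019,-0.075],[0.4,-3,-54,0,0.005,-0.019,-0.075]]' >/dev/null; python3 -m creep '[[0.4,-5,-54,0,0.005,-0.019,-0.075],[0.4,-5,-54,0,0.005,-0.019,-0.075],[0.4,-5,-54,0,0,-0.01,-0.075],[0.4,-5,-10,0,0,0,-0.02],[0.4,0,0,0,0,0,0]]'; python3 d.py .4915 -.3605 .163 12; python3 d.py .4777 -.3585 .2282 12
```

```text
t: 20.62
eef_pos: [0.4874, -0.3338, 0.3113]
tool_rot: [0.069, 0.76, 0.644, 0.056]
contact_force: [0.2, 0.3, -0.8]
gripper_width: 0.699
grasp_force: 0.0
shift mm [  11.7  -27.9 -184.5] turn [-0.0012 -0.0327  0.0176] target [ 0.4991 -0.3616  0.1268]
shift mm [  -2.1  -25.9 -119.3] turn [-0.0012 -0.0327  0.0176] target [ 0.4853 -0.3596  0.192 ]
```

```bash
python3 -m creep '[[0.4,-1,-13,-40,0,-0.016,0.009],[0.4,-1,-13,-40,0,-0.016,0.009],[0.4,0,0,-39,0,0,0],[0.4,0,0,0,0,0,0]]'; python3 d.py .4915 -.3605 .163 12
```

```text
t: 21.12
eef_pos: [0.4847, -0.3566, 0.1898]
tool_rot: [0.076, 0.753, 0.651, 0.068]
contact_force: [0.7, 0.3, 0.6]
gripper_width: 0.698
grasp_force: 0.0
shift mm [ 14.4  -5.1 -63. ] turn [-0.005  -0.0049 -0.0035] target [ 0.4991 -0.3616  0.1268]
```

```bash
python3 -m creep '[[0.4,0,-4,0,-0.005,-0.005,-0.003],[0.4,7,-0.5,-31,0,0,0],[0.4,7,-0.5,-30,0,0,0],[0.4,0,0,0,0,0,0]]'; python3 d.py .4915 -.3605 .163 12; python3 -m creep '[[-1,0,0,0,0,0,0],[-1,0,0,0,0,0,0],[-1,0,0,0,0,0,0],[-1,0,0,0,0,0,0],[-1,0,0,0,0,0,0]]' 50
```

```text
t: 21.62
eef_pos: [0.4998, -0.3644, 0.1316]
tool_rot: [0.082, 0.754, 0.649, 0.069]
contact_force: [-0.6, -0.1, -0.4]
gripper_width: 0.698
grasp_force: 0.0
shift mm [-0.7  2.8 -4.8] turn [0.0034 0.0046 0.0015] target [ 0.4991 -0.3616  0.1268]
t: 22.25
eef_pos: [0.4993, -0.3661, 0.1328]
tool_rot: [0.083, 0.754, 0.648, 0.069]
contact_force: [-1.8, 1.9, 6.8]
gripper_width: 0.096
grasp_force: 51.2
```

```bash
python3 -m creep '[[-1,-1.5,0.2,8,0,0,0],[-1,-3,0.5,15,0,0,0],[-1,-3,0.5,15,0,0,0],[-1,-3,0.5,15,0,0,0],[-1,-4,0.6,20,0,0,0]]'; python3 -m creep '[[-1,-4,0.6,20,0,0,0],[-1,-4,0.6,20,0,0,0],[-1,-4,0.6,20,0,0,0],[-1,-3,0,30,0,0,0],[-1,0,0,50,0,0,0]]';  python3 -m creep '[[-1,0,10,20,0,0,0]]'
python3 - <<'E'
from h import *
b,d,_=cam('top');a,_,_=cam('scene')
c1=cv2.resize(a[235:375,120:260],(390,390),interpolation=cv2.INTER_CUBIC);c2=cv2.resize(b[130:270,350:490],(390,390),interpolation=cv2.INTER_CUBIC)
save(np.hstack([c1,c2]),'p3.png')
E
python3 place.py -.04 -.05 .3
```

```text
t: 22.88
eef_pos: [0.4839, -0.3628, 0.2054]
tool_rot: [0.082, 0.754, 0.648, 0.069]
contact_force: [-0.4, -0.2, -1.5]
gripper_width: 0.099
grasp_force: 50.0
t: 23.5
eef_pos: [0.4679, -0.3607, 0.3449]
tool_rot: [0.081, 0.755, 0.647, 0.068]
contact_force: [1.1, 0.4, -1.3]
gripper_width: 0.097
grasp_force: 50.1
t: 23.62
eef_pos: [0.4693, -0.3532, 0.3682]
tool_rot: [0.085, 0.755, 0.647, 0.069]
contact_force: [0.8, 0.6, -1.3]
gripper_width: 0.098
grasp_force: 50.0
shift mm [ 52.3 570.6 -67.5] turn [-0.0563  0.2195  0.8299] target [0.5225 0.219  0.3   ]
```

View pics/p3.png

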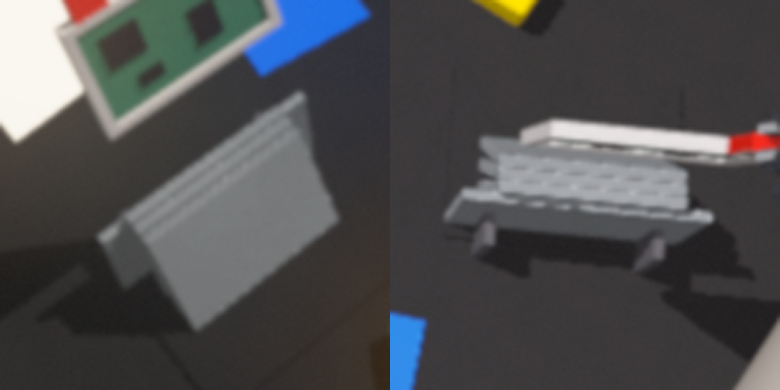

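```bash
python3 -m creep '[[-1,5,52,0,-0.005,0.019,0.075],[-1,5,52,0,-0.005,0.019,0.075],[-1,5,52,0,-0.005,0.019,0.075],[-1,5,52,0,-0.005,0.019,0.075],[-1,5,52,0,-0.005,0.019,0.075]]' >/dev/null
python3 -m creep '[[-1,5,52,0,-0.005,0.02,0.075],[-1,5,52,0,-0.005,0.02,0.075],[-1,5,52,0,-0.005,0.02,0.075],[-1,5,52,0,-0.005,0.02,0.075],[-1,5,52,0,-0.005,0.02,0.075]]' >/dev/null
python3 -m creep '[[-1,0,50,-20,0,0.01,0.05],[-1,0,0,-20,0,0,0.03],[-1,0,0,-20,0,0,0],[-1,0,0,0,0,0,0]]'
python3 place.py -.04 -.05 .3; python3 chk.py 180 300
```

```text
t: 25.48
eef_pos: [0.5181, 0.2178, 0.302]
tool_rot: [0.002, 0.43, 0.903, 0.002]
contact_force: [-0.9, 0.8, -1.5]
gripper_width: 0.096
grasp_force: 50.0
shift mm [ 4.4  1.2 -2. ] turn [-0.0027  0.0049  0.0009] target [0.5225 0.219  0.3   ]
top 180.0 34 x [-49.2 -46.2 -43.6] y [-68.7 -58.3 -50. ]
top 200.0 29 x [-48.9 -45.5 -43.8] y [-69.2 -60.8 -53. ]
top 260.0 16 x [-48.8 -47.8 -38. ] y [-69.6 -66.1 -62.6]
top 280.0 17 x [-47.9 -43.5 -39.1] y [-68.8 -65.9 -62.6]
scene 180.0 95 x [-50.3 -47.3 -42. ] y [-70.5  -1.8  75.7]
scene 200.0 72 x [-50.1 -46.9 -41.1] y [-70.7  -9.1  74.8]
scene 220.0 73 x [-50.2 -47.5 -41.9] y [-71.5   2.   76.6]
scene 240.0 73 x [-49.9 -47.6 -40.8] y [-70.5 -31.4  76.7]
scene 260.0 35 x [-50.2 -47.9 -40.4] y [-72.5 -68.1 -11.1]
scene 280.0 60 x [-50.  -47.1 -41. ] y [-70.5 -56.9  -5.5]
```

```bash
python3 -m creep '[[-1,5,0.5,0,-0.0027,0.0049,0],[-1,0,0,-30,0,0,0],[-1,0,0,-25,0,0,0],[-1,0,0,-25,0,0,0],[-1,0,0,0,0,0,0]]'; python3 -m creep '[[-1,0,0,-25,0,0,0],[-1,0,0,-20,0,0,0],[-1,0,0,-20,0,0,0],[-1,0,0,-13,0,0,0],[-1,0,0,0,0,0,0]]'
```

```text
t: 26.2
eef_pos: [0.5239, 0.2188, 0.2235]
tool_rot: [0.001, 0.43, 0.903, 0.001]
contact_force: [-0.4, 0.2, -0.7]
gripper_width: 0.097
grasp_force: 50.0
t: 26.82
eef_pos: [0.5246, 0.2193, 0.1466]
tool_rot: [0.001, 0.43, 0.903, 0.002]
contact_force: [-1.0, -0.6, -1.5]
gripper_width: 0.099
grasp_force: 50.0
```

```bash
python3 -m creep '[[-1,0,0,-3,0,0,0],[-1,0,0,-2,0,0,0],[-1,0,0,0,0,0,0]]'
```

```text
t: 27.2
eef_pos: [0.5245, 0.2193, 0.1417]
tool_rot: [0.001, 0.43, 0.903, 0.002]
contact_force: [-0.4, -0.0, -1.3]
gripper_width: 0.097
grasp_force: 50.0
```

```bash
python3 -m creep '[[-1,0,0,-3,0,0,0],[-1,0,0,-1.5,0,0,0],[-1,0,0,0,0,0,0]]';python3 -m creep '[[-1,0,0,-1.5,0,0,0],[-1,0,0,0,0,0,0]]'
```

```text
t: 27.58
eef_pos: [0.5243, 0.2191, 0.1368]
tool_rot: [0.001, 0.43, 0.903, 0.002]
contact_force: [-0.1, -0.3, -1.0]
gripper_width: 0.096
grasp_force: 50.1
t: 27.82
eef_pos: [0.5253, 0.2197, 0.1365]
tool_rot: [0.002, 0.43, 0.903, 0.003]
contact_force: [-1.5, -0.3, 5.8]
gripper_width: 0.098
grasp_force: 50.9
```

```bash
python3 -m creep '[[0.1,0,0,0,0,0,0],[0.1,0,0,0,0,0,0],[0.1,0,0,10,0,0,0],[0.1,0,0,40,0,0,0],[0.1,0,0,50,0,0,0]]'>/dev/null; python3 -m creep '[[1,0,0,50,0,0,0],[1,0,-50,30,0,0,0],[1,0,-50,0,0,0,-0.1],[1,0,-50,0,0,0,-0.1],[1,0,-50,0,0,0,-0.1]]'
cat > lab.py <<'E'
from h import *
C=np.array([.522,.283]);xb,_=frame(39.1,0);yb=np.array([-xb[1],xb[0]])
for n in('top','scene'):
    im,d,o=cam(n);P=pts(n,d);hsv=cv2.cvtColor(im,cv2.COLOR_RGB2HSV).astype(int);H,S,V=[hsv[...,k] for k in range(3)]
    c=np.dstack([(P[...,:2]-C)@xb[:2],(P[...,:2]-C)@yb,P[...,2]])*1000
    inb=(d>0)&(abs(c[...,0])<70)&(abs(c[...,1])<80)&(c[...,2]>118)&(c[...,2]<200)
    for nm,m in(('red',(H<6)|(H>172)),('yellow',abs(H-26)<7),('blue',abs(H-108)<14)):
        k=c[m&(S>110)&inb]
        if len(k)>8: print(n,nm,len(k),'x',np.percentile(k[:,0],[3,50,97]).round(1),'y',np.percentile(k[:,1],[3,50,97]).round(1),'z',np.percentile(k[:,2],[3,97]).round(1))
    np.savez(n+'1.npz',im=im,d=d)
    save(cv2.resize(im,(800,600)) if 0 else im,n+'1.png')
E
python3 lab.py
```

```text
t: 29.08
eef_pos: [0.5242, 0.0174, 0.3163]
tool_rot: [0.002, 0.562, 0.827, 0.003]
contact_force: [0.7, -0.1, -0.3]
gripper_width: 1.002
grasp_force: 0.0
top red 69 x [-43.  -38.3 -32.8] y [-60.2 -48.3 -36.1] z [163.2 173.5]
top yellow 76 x [-1.6  1.5  8.1] y [-10.    3.1  15.1] z [158.  172.9]
top blue 66 x [36.8 41.2 46.6] y [38.8 50.5 62.4] z [162.3 172.8]
scene red 74 x [-45.4 -41.1 -36.1] y [-61.9 -58.8 -38.2] z [120.9 170.5]
scene yellow 70 x [-4.1  0.1  4.8] y [-11.6  -8.4  12.5] z [123.  171.9]
scene blue 53 x [34.2 39.  43. ] y [36.5 42.4 62.2] z [129.6 172.1]
```

View pics/top1.png

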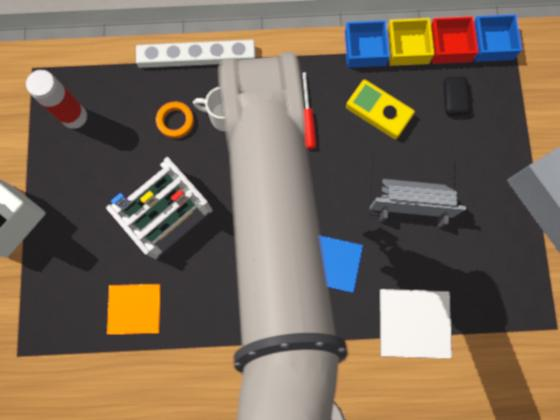

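```bash
cat > scn.py <<'E'
from h import *
def ana(P,im,d,nm):
    hsv=cv2.cvtColor(im,cv2.COLOR_RGB2HSV).astype(int);S,V=hsv[...,1],hsv[...,2]
    b=(d>0)&(P[...,0]>.44)&(P[...,0]<.70)&(P[...,1]>-.15)&(P[...,1]<.15)
    m=b&(P[...,2]>.034)&(P[...,2]<.06)
    k,l,st,ce=cv2.connectedComponentsWithStats(m.astype(np.uint8));j=1+np.argmax(st[1:,4]);m=l==j
    bar=m&(V>75)&(S<60)
    q=P[m];g=P[bar]
    print(nm,'all',len(q),[np.round(x,1) for x in cv2.minAreaRect((q[:,:2]*1000).astype(np.float32))],'barrel',len(g),[np.round(x,1) for x in cv2.minAreaRect((g[:,:2]*1000).astype(np.float32))],'z',np.median(g[:,2]).round(4),'ctr px',ce[j].round())
    k=b&(V>60)&(abs(hsv[...,0]-108)<14)&(S>130)&(P[...,2]<.02)
    if k.sum()>50:
        q=P[k];print('  blue rect',[np.round(x,1) for x in cv2.minAreaRect((q[:,:2]*1000).astype(np.float32))])
w,d,o=cam('wrist');ana(wpts(o,d),w,d,'wrist');save(w,'ws.png')
im,d,o=cam('scene');ana(pts('scene',d),im,d,'scene')
s=np.load('s0.npz');ana(pts('top',s['db']),s['b'],s['db'],'top t0')
E
python3 scn.py
```

```text
wrist all 3217 [array([ 5.536e+02, -4.000e-01]), array([114.4, 106.1]), np.float64(84.3)] barrel 1913 [array([554.2,  34.8]), array([41.1, 89.2]), np.float64(81.9)] z 0.0434 ctr px [291. 167.]
  blue rect [array([543.1,  -8.1]), array([206.4, 212. ]), np.float64(0.1)]
scene all 721 [array([5.531e+02, 4.000e-01]), array([122.1, 102. ]), np.float64(80.3)] barrel 423 [array([554.8,  32.9]), array([40.8, 94.4]), np.float64(80.7)] z 0.0427 ctr px [302. 231.]
  blue rect [array([543. ,  -2.8]), array([205.7, 213.9]), np.float64(0.2)]
top t0 all 1003 [array([553.8,   1.5]), array([117.8, 102.6]), np.float64(81.1)] barrel 651 [array([555.2,  35.6]), array([41.1, 93.3]), np.float64(82.7)] z 0.0427 ctr px [271. 193.]
  blue rect [array([543.9, -10.1]), array([208.9, 221.2]), np.float64(0.3)]
```

View pics/ws.png

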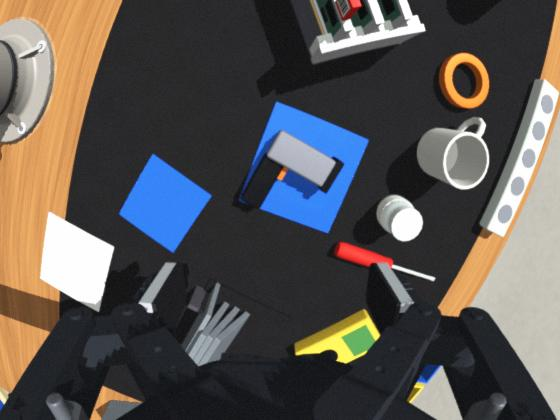

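```bash
cat > scn2.py <<'E'
from h import *
import sys
yaw=np.radians(float(sys.argv[1]));ux=np.array([np.cos(yaw),np.sin(yaw)]);uy=np.array([-ux[1],ux[0]])
def go(P,im,d,nm):
    hsv=cv2.cvtColor(im,cv2.COLOR_RGB2HSV).astype(int);S,V=hsv[...,1],hsv[...,2]
    q=P[...,:2]-np.array([.5545,.034]);X=q@ux*1000;Y=q@uy*1000
    m=(d>0)&(P[...,2]>.03)&(P[...,2]<.055)&(abs(X)<90)&(Y>-110)&(Y<60)
    for n,k in(('x along barrel |Y|<15',m&(abs(Y)<15)),('x grey',m&(abs(Y)<15)&(V>75)),('handle x',m&(Y<-40)),('y at X|<20|',m&(abs(X)<20)&(Y>-30)),('y hand',m&(X<0))):
        a=(X if n[0] in'xh' else Y)[k]
        if len(a):print(nm,n,len(a),np.percentile(a,[1,99]).round(1))
w,d,o=cam('wrist');go(wpts(o,d),w,d,'wrist')
im,d,o=cam('scene');go(pts('scene',d),im,d,'scene')
E
python3 scn2.py -8.5
```

```text
wrist x along barrel |Y|<15 1576 [-44.7  53.3]
wrist x grey 1439 [-44.8  53.5]
wrist handle x 824 [-47.  -15.5]
wrist y at X|<20| 904 [-26.1  21. ]
wrist y hand 2162 [-92.2  20.7]
scene x along barrel |Y|<15 359 [-43.4  53.6]
scene x grey 325 [-43.6  53.5]
scene handle x 205 [-47.6 -14.8]
scene y at X|<20| 220 [-26.7  20.6]
scene y hand 516 [-93.   19.7]
```

```bash
cat > sg.py <<'E'
import sys
from h import *
# sg.py x y z yaw(of scanner)
x,y,z,a=map(float,sys.argv[1:]);a=np.radians(a+90)
delta([x,y,z],np.array([np.cos(a),np.sin(a),0]),np.array([0,0,-1.]))
E
python3 sg.py .565 .0325 .15 -8.5; python3 -m creep '[[1,8,3,0,0,0,0.15],[1,8,3,0,0,0,0.15],[1,8,3,0,0,0,0.15],[1,8,3,0,0,0,0.15],[1,8,3,0,0,0,0.15]]' 40;python3 -m creep '[[1,0,0,-40,0,0,0.15],[1,0,0,-40,0,0,0.14],[1,0,0,-40,0,0,0],[1,0,0,-40,0,0,0],[1,0,0,0,0,0,0]]'; python3 sg.py .565 .0325 .15 -8.5;python3 scn2.py -8.5;  python3 -c "
from h import *;print(get_obs()['q'].round(2))"
```

```text
shift mm [  40.5   12.1 -165.7] turn [-0.0044  0.0036  1.0387] target [0.565  0.0325 0.15  ]
t: 30.0
eef_pos: [0.5647, 0.0362, 0.3152]
tool_rot: [0.001, 0.214, 0.977, 0.002]
contact_force: [0.6, 0.5, -0.7]
gripper_width: 0.999
grasp_force: 0.0
t: 30.62
eef_pos: [0.5621, 0.0356, 0.1528]
tool_rot: [-0.003, 0.073, 0.997, 0.002]
contact_force: [0.1, 0.2, -0.1]
gripper_width: 0.999
grasp_force: 0.0
shift mm [ 2.9 -3.1 -2.8] turn [-0.0038 -0.0052 -0.0021] target [0.565  0.0325 0.15  ]
wrist x along barrel |Y|<15 3824 [-44.7  53. ]
wrist x grey 3528 [-45.1  44.4]
wrist handle x 2030 [-46.4 -14.8]
wrist y at X|<20| 2175 [-25.9  20.5]
wrist y hand 5351 [-91.6  19.9]
scene x along barrel |Y|<15 356 [-45.   53.5]
scene x grey 326 [-45.7  53.3]
scene handle x 209 [-48.1 -16.3]
scene y at X|<20| 221 [-27.3  20.1]
scene y hand 516 [-92.8  19.2]
[-0.51  0.38  0.43  1.9  -0.2   0.91  1.44]
```

Scanner unmoved; descend and grip.

```bash
python3 -m creep '[[1,2.5,-3,-30,-0.004,-0.005,0],[1,0,0,-35,0,0,0],[1,0,0,-35,0,0,0],[1,0,0,-25,0,0,0],[1,0,0,0,0,0,0]]'; python3 sg.py .565 .0325 .009 -8.5
```

```text
t: 31.35
eef_pos: [0.5673, 0.0318, 0.0308]
tool_rot: [0.003, 0.074, 0.997, 0.001]
contact_force: [-0.4, -0.5, 0.6]
gripper_width: 1.002
grasp_force: 0.0
shift mm [ -2.3   0.7 -21.8] turn [-0.0012  0.0059 -0.0002] target [0.565  0.0325 0.009 ]
```

```bash
python3 -m creep '[[1,-1,0.5,-12,0,0.003,0],[1,0,0,-8,0,0,0],[1,0,0,0,0,0,0]]'; python3 -m creep '[[-1,0,0,0,0,0,0],[-1,0,0,0,0,0,0],[-1,0,0,0,0,0,0],[-1,0,0,0,0,0,0],[-1,0,0,0,0,0,0]]' 45
```

```text
t: 31.72
eef_pos: [0.5658, 0.0318, 0.0104]
tool_rot: [0.001, 0.074, 0.997, 0.001]
contact_force: [-0.5, -0.2, 0.1]
gripper_width: 0.998
grasp_force: 0.0
t: 32.35
eef_pos: [0.5664, 0.0318, 0.0111]
tool_rot: [0.002, 0.074, 0.997, 0.001]
contact_force: [-1.9, 0.6, 6.2]
gripper_width: 0.478
grasp_force: 45.8
```

```bash
cat > beam.py <<'E'
import sys
from h import *
L=dict(red=(-45.5,-49),yellow=(-4.5,1.5),blue=(35,50));c=sys.argv[1];dist=float(sys.argv[2])
C=np.array([.522,.283]);xb,_=frame(39.1,0);yb=np.array([-xb[1],xb[0]])
x,y=L[c];p=C+xb[:2]*(x-dist-42.6)/1000+yb*y/1000
delta([*p,.132],np.array([*yb,0]),np.array([0,0,-1.]));print(get_obs()['q'].round(2))
E
python3 -m creep '[[-1,0,0,20,0,0,0],[-1,0,0,40,0,0,0],[-1,0,0,40,0,0,0],[-1,-10,5,40,0,0,0.05],[-1,-20,10,20,0,0,0.1]]';python3 -m creep '[[-1,-30,15,0,0,0,0.12],[-1,-30,15,0,0,0,0.12],[-1,-25,15,0,0,0,0.12],[-1,-20,15,-10,0,0,0.12],[-1,0,0,0,0,0,0]]'; python3 beam.py red 97
```

```text
t: 32.98
eef_pos: [0.5369, 0.0464, 0.1724]
tool_rot: [0.003, -0.001, 1.0, 0.001]
contact_force: [0.1, 0.2, -1.5]
gripper_width: 0.472
grasp_force: 46.3
t: 33.6
eef_pos: [0.4288, 0.1073, 0.1597]
tool_rot: [0.0, -0.24, 0.971, 0.001]
contact_force: [-0.8, -0.7, -2.3]
gripper_width: 0.474
grasp_force: 46.3
shift mm [-19.5  21.  -27.7] turn [-0.0024 -0.0005  0.1987] target [0.4093 0.1282 0.132 ]
[-0.65  0.15  0.29  2.16 -0.06  0.84  1.74]
```

```bash
python3 -m creep '[[-1,-9.7,10.5,-13,-0.001,0,0.1],[-1,-9.7,10.5,-14,-0.001,0,0.098],[-1,0,0,0,0,0,0]]'; python3 beam.py red 97
python3 - <<'E'
from h import *
w,d,o=cam('wrist');save(w,'wb.png');np.savez('wb.npz',w=w,d=d,p=o['eef_pos'],r=o['tool_rot'])
E
```

```text
t: 33.98
eef_pos: [0.411, 0.1274, 0.1328]
tool_rot: [0.0, -0.332, 0.943, -0.0]
contact_force: [0.3, -0.6, -1.3]
gripper_width: 0.476
grasp_force: 46.3
shift mm [-1.7  0.9 -0.8] turn [0.     0.     0.0047] target [0.4093 0.1282 0.132 ]
[-0.66  0.17  0.24  2.2  -0.06  0.77  1.87]
```

View pics/wb.png

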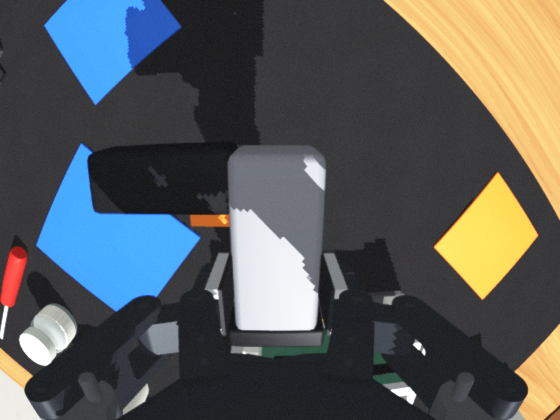

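```bash
cat > sb.py <<'E'
from h import *
C=np.array([.522,.283]);xb,_=frame(39.1,0);yb=np.array([-xb[1],xb[0]])
for n in('top','scene'):
    im,d,_=cam(n);P=pts(n,d);c=np.dstack([(P[...,:2]-C)@xb[:2],(P[...,:2]-C)@yb,P[...,2]])*1000
    m=(d>0)&(c[...,0]<-55)&(c[...,0]>-270)&(abs(c[...,1])<170)&(c[...,2]>115)&(c[...,2]<172)
    k=c[m];print(n,len(k),'x',np.percentile(k[:,0],[1,99]) if len(k) else '','z',np.percentile(k[:,2],[1,50,99]) if len(k) else '')
    for a in range(-230,-60,15):
        q=k[(k[:,0]>=a)&(k[:,0]<a+15)]
        if len(q)>8:print('  x',a,len(q),'y',np.percentile(q[:,1],[2,98]).round(1),'z',np.percentile(q[:,2],[2,98]).round(1))
    save(im,n+'_sb.png')
E
python3 sb.py
```

```text
top 551 x [-242.32034826 -205.42460156] z [133.07973878 157.08593741 162.54840314]
  x -230 223 y [-143.   -78.3] z [153.2 161.8]
  x -215 81 y [-141.8  -82.2] z [147.9 160.7]
scene 918 x [-243.11841409 -143.57869704] z [128.6254836  158.54102598 169.33164863]
  x -230 237 y [-145.6  -32.6] z [132.7 168.3]
  x -215 141 y [-142.1  -32.5] z [133.4 168.6]
  x -200 67 y [-83.7 -34.5] z [129.1 170.1]
  x -185 54 y [-84.3 -37.3] z [127.5 169.3]
  x -170 107 y [-74.7 -34.5] z [130.5 168.8]
  x -155 110 y [-78.6 -31.7] z [129.3 168.8]
```

```bash
Z='' ; python3 -m creep '[[-1,-1,0.9,-0.8,0,0,0.004],[-1,0,0,0,0,0,0],[-1,0,0,0,0,0,0],[-1,0,0,0,0,0,0],[-1,0,0,0,0,0,0]]'; python3 -m creep '[[-1,0,0,0,0,0,0],[-1,0,0,0,0,0,0],[-1,0,0,0,0,0,0],[-1,0,0,0,0,0,0],[-1,0,0,0,0,0,0]]' >/dev/null;python3 -m creep '[[-1,0,0,0,0,0,0],[-1,0,0,0,0,0,0],[-1,0,0,0,0,0,0],[-1,0,0,0,0,0,0],[-1,0,0,0,0,0,0]]'; python3 beam.py red 97; python3 beam.py yellow 100; python3 -c "
from station import *;print(get_obs().keys())"
```

```text
t: 34.75
eef_pos: [0.4106, 0.1286, 0.1327]
tool_rot: [0.001, -0.335, 0.942, 0.0]
contact_force: [0.3, 0.8, -2.1]
gripper_width: 0.475
grasp_force: 46.3
t: 36.0
eef_pos: [0.4105, 0.1286, 0.1327]
tool_rot: [0.001, -0.335, 0.942, 0.0]
contact_force: [-0.3, 0.1, -1.2]
gripper_width: 0.474
grasp_force: 46.3
shift mm [-1.3 -0.4 -0.7] turn [-0.0011  0.0017 -0.0005] target [0.4093 0.1282 0.132 ]
[-0.66  0.17  0.24  2.21 -0.06  0.77  1.87]
shift mm [-3.6 62.8 -0.7] turn [-0.0011  0.0017 -0.0005] target [0.4069 0.1914 0.132 ]
[-0.66  0.17  0.24  2.21 -0.06  0.77  1.87]
dict_keys(['t', 'q', 'joint_vel', 'joint_torque', 'eef_pos', 'tool_rot', 'contact_force', 'torque', 'grasp_force', 'gripper_width'])
```

View pics/scene_sb.png

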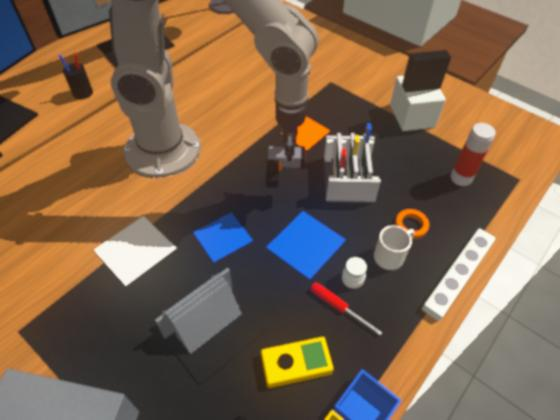

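```bash
python3 -m creep '[[-1,-1,21,-0.3,-0.001,0.001,0],[-1,-1,21,-0.3,0,0,0],[-1,-1,21,0,0,0,0],[-1,0,0,0,0,0,0],[-1,0,0,0,0,0,0]]'; python3 beam.py yellow 100; python3 sb.py | grep -v 'x -2'
```

```text
t: 36.62
eef_pos: [0.4074, 0.1908, 0.1319]
tool_rot: [0.0, -0.335, 0.942, -0.0]
contact_force: [-0.7, 0.2, -1.1]
gripper_width: 0.476
grasp_force: 46.3
shift mm [-0.5  0.6  0.1] turn [ 0.0005  0.0004 -0.0002] target [0.4069 0.1914 0.132 ]
[-0.75  0.21  0.2   2.16 -0.06  0.78  1.74]
top 719 x [-205.20557425 -157.22571515] z [131.25934655 155.98250496 166.19323669]
  x -185 215 y [-90.  -13.6] z [149.4 165. ]
  x -170 36 y [-39.4 -16.1] z [142.2 167.2]
scene 869 x [-207.28630711 -107.03947332] z [126.81446974 156.55051547 167.60390176]
  x -185 178 y [-93.3  16.7] z [133.5 166.7]
  x -170 92 y [-39.1  19.1] z [127.9 167.4]
  x -155 49 y [-31.7 -15.9] z [127.8 170.1]
  x -140 81 y [-24.2  18.9] z [126.5 166. ]
  x -125 113 y [-25.2  21.8] z [128.  166.6]
  x -110 33 y [-26.1  25.1] z [131.5 166.2]
```

```bash
for i in 1 2 3; do :; done; python3 -m creep '[[-1,-0.5,0.6,0,0,0,0],[-1,0,0,0,0,0,0],[-1,0,0,0,0,0,0],[-1,0,0,0,0,0,0],[-1,0,0,0,0,0,0]]' >/dev/null; python3 -m creep '[[-1,0,0,0,0,0,0],[-1,0,0,0,0,0,0],[-1,0,0,0,0,0,0],[-1,0,0,0,0,0,0],[-1,0,0,0,0,0,0]]' >/dev/null;python3 -m creep '[[-1,0,0,0,0,0,0],[-1,0,0,0,0,0,0],[-1,0,0,0,0,0,0],[-1,0,0,0,0,0,0],[-1,0,0,0,0,0,0]]'; python3 beam.py blue 100
```

```text
t: 38.6
eef_pos: [0.407, 0.1922, 0.1321]
tool_rot: [0.0, -0.335, 0.942, -0.0]
contact_force: [-0.2, 0.2, -1.5]
gripper_width: 0.476
grasp_force: 46.3
shift mm [-0.1 61.8 -0.1] turn [-0.0001  0.0008 -0.0005] target [0.407  0.2539 0.132 ]
[-0.76  0.21  0.2   2.16 -0.06  0.78  1.73]
```

```bash
python3 -m creep '[[-1,0,20,0,0,0,0],[-1,0,21,0,0,0,0],[-1,0,21,0,0,0,0],[-1,0,0,0,0,0,0],[-1,0,0,0,0,0,0]]'; python3 beam.py blue 100; python3 sb.py | grep -v 'x -2'
```

```text
t: 39.22
eef_pos: [0.4068, 0.254, 0.1318]
tool_rot: [0.0, -0.335, 0.942, -0.0]
contact_force: [0.3, -0.2, -1.3]
gripper_width: 0.475
grasp_force: 46.3
shift mm [ 0.1 -0.1  0.2] turn [ 0.0007  0.0003 -0.0009] target [0.407  0.2539 0.132 ]
[-0.84  0.26  0.17  2.1  -0.06  0.79  1.63]
top 939 x [-165.75373212 -111.88898106] z [130.20136707 156.26513911 167.79419417]
  x -170 348 y [-41.1  53.5] z [129.6 165.4]
  x -155 321 y [-41.2  50.2] z [151.4 167.2]
  x -140 197 y [-39.9  47.9] z [145.6 166.4]
  x -125 69 y [22.9 46.8] z [138.6 169.9]
scene 831 x [-167.54582176  -68.47319899] z [126.33966099 156.54404196 168.13935352]
  x -170 178 y [-44.4  65.7] z [128.2 165.9]
  x -155 200 y [-44.7  66.9] z [128.2 166.1]
  x -140 135 y [-41.1  68. ] z [134.2 166.4]
  x -125 71 y [18.4 70.9] z [129.7 170.4]
  x -110 49 y [17.  35.4] z [128.  169.3]
  x -95 99 y [27.8 67.4] z [123.8 166.8]
  x -80 99 y [23.2 72.1] z [127. 166.]
```

```bash
python3 -m creep '[[-1,0,0,0,0,0,0],[-1,0,0,0,0,0,0],[-1,0,0,0,0,0,0],[-1,0,0,0,0,0,0],[-1,0,0,0,0,0,0]]' >/dev/null; python3 -m creep '[[-1,0,0,0,0,0,0],[-1,0,0,0,0,0,0],[-1,0,0,0,0,0,0],[-1,0,0,0,0,0,0],[-1,0,0,0,0,0,0]]' >/dev/null;python3 -m creep '[[-1,0,0,0,0,0,0],[-1,0,0,0,0,0,0],[-1,0,0,0,0,0,0],[-1,0,0,0,0,0,0],[-1,0,0,0,0,0,0]]'
python3 - <<'E'
from h import *
for n in('top','scene'):
    im,d,_=cam(n);P=pts(n,d);hsv=cv2.cvtColor(im,cv2.COLOR_RGB2HSV).astype(int)
    m=(abs(hsv[...,0]-108)<14)&(hsv[...,1]>130)&(d>0)&(P[...,2]<.015)&(P[...,0]<.72)
    k,l,st,ce=cv2.connectedComponentsWithStats(m.astype(np.uint8))
    for j in range(1,k):
        if st[j,4]<300:continue
        v,u=np.where(l==j);q=plane(n,np.c_[u,v],.004)[:,:2]*1000
        print(n,ce[j].round(),st[j,4],[np.round(x,1) for x in cv2.minAreaRect(q.astype(np.float32))])
E
python3 sg.py .574 .053 .2 0
```

```text
t: 41.2
eef_pos: [0.407, 0.2542, 0.1321]
tool_rot: [0.0, -0.335, 0.942, -0.0]
contact_force: [0.6, -0.2, -1.1]
gripper_width: 0.473
grasp_force: 46.3
top [274. 189.] 4129 [array([568.6,  18.1]), array([154.4, 165.1]), np.float64(0.0)]
top [332. 263.] 2645 [array([ 380.9, -112.6]), array([126.5, 118. ]), np.float64(74.4)]
scene [306. 244.] 3000 [array([567.7,  15.7]), array([157.6, 167. ]), np.float64(0.0)]
scene [223. 237.] 1716 [array([ 381.1, -114.4]), array([127.4, 123. ]), np.float64(74.5)]
shift mm [ 167.  -201.2   67.9] turn [ 2.00e-04  7.00e-04 -6.83e-01] target [0.574 0.053 0.2  ]
```

```bash
python3 -m creep '[[-1,-10,-30,10,0,0,0],[-1,0,-30,30,0,0,0],[-1,10,-30,30,0,0,-0.08],[-1,25,-30,0,0,0,-0.1],[-1,30,-30,0,0,0,-0.1]]';python3 -m creep '[[-1,30,-30,0,0,0,-0.1],[-1,30,-15,0,0,0,-0.1],[-1,30,-5,0,0,0,-0.1],[-1,20,0,0,0,0,-0.1],[-1,0,0,0,0,0,0]]'; python3 sg.py .5765 .052 .06 0
```

```text
t: 41.92
eef_pos: [0.4627, 0.1035, 0.2028]
tool_rot: [0.001, -0.199, 0.98, 0.0]
contact_force: [0.8, 0.2, -1.4]
gripper_width: 0.472
grasp_force: 46.3
t: 42.55
eef_pos: [0.5729, 0.0542, 0.2017]
tool_rot: [0.0, -0.002, 1.0, -0.001]
contact_force: [0.2, 0.3, -2.5]
gripper_width: 0.474
grasp_force: 46.3
shift mm [   3.6   -2.2 -141.7] turn [ 0.0012  0.0008 -0.0031] target [0.5765 0.052  0.06  ]
```

```bash
python3 -m creep '[[-1,3.5,-2.2,-40,0.001,0.001,-0.003],[-1,0,0,-40,0,0,0],[-1,0,0,-40,0,0,0],[-1,0,0,-40,0,0,0],[-1,0,0,0,0,0,0]]';python3 -m creep '[[-1,0,0,-14,0,0,0],[-1,0,0,-9,0,0,0],[-1,0,0,-4,0,0,0],[-1,0,0,-2,0,0,0],[-1,0,0,0,0,0,0]]'
```

```text
t: 43.18
eef_pos: [0.572, 0.0519, 0.0397]
tool_rot: [-0.004, -0.001, 1.0, -0.0]
contact_force: [0.6, -0.8, -1.8]
gripper_width: 0.479
grasp_force: 46.6
t: 43.8
eef_pos: [0.5757, 0.052, 0.0133]
tool_rot: [-0.0, 0.0, 1.0, 0.0]
contact_force: [-0.3, -0.4, -1.5]
gripper_width: 0.475
grasp_force: 46.5
```

```bash
python3 -m creep '[[-1,0,0,-2,0,0,0],[-1,0,0,-1,0,0,0],[-1,0,0,0,0,0,0]]'
```

```text
t: 44.18
eef_pos: [0.5759, 0.052, 0.0111]
tool_rot: [0.0, 0.0, 1.0, 0.001]
contact_force: [-2.8, -0.7, 7.8]
gripper_width: 0.469
grasp_force: 47.6
```

Resting on the pad; release, lift straight and check everything.

```bash
python3 -m creep '[[1,0,0,0,0,0,0],[1,0,0,0,0,0,0],[1,0,0,0,0,0,0],[1,0,0,0,0,0,0],[1,0,0,15,0,0,0]]';python3 -m creep '[[1,0,0,40,0,0,0],[1,0,0,50,0,0,0],[1,0,0,60,0,0,0],[1,0,0,60,0,0,0],[1,-60,-60,60,0,0,0]]'; python3 -m creep '[[1,-60,-60,0,0,0,0],[1,-60,-60,0,0,0,0],[1,0,-60,0,0,0,0],[1,0,-60,0,0,0,0]]'; python3 lab.py; python3 scn.py | head -3
python3 - <<'E'
import cv2,numpy as np
a=cv2.imread('pics/top1.png')[140:270];b=cv2.imread('pics/scene1.png')[120:370,120:400]
cv2.imwrite('pics/fin.png',np.vstack([a,cv2.resize(b,(560,460))]))
E
```

```text
t: 44.8
eef_pos: [0.5745, 0.0519, 0.0246]
tool_rot: [-0.001, 0.0, 1.0, 0.0]
contact_force: [-0.1, -0.1, 0.4]
gripper_width: 1.0
grasp_force: 0.0
t: 45.42
eef_pos: [0.5418, 0.0182, 0.2754]
tool_rot: [0.003, -0.002, 1.0, 0.001]
contact_force: [-0.8, -0.8, 1.5]
gripper_width: 1.001
grasp_force: 0.0
t: 45.92
eef_pos: [0.4504, -0.194, 0.2725]
tool_rot: [0.001, -0.0, 1.0, 0.001]
contact_force: [1.2, 0.2, -0.5]
gripper_width: 0.997
grasp_force: 0.0
top red 71 x [-41.7 -38.  -32.5] y [-60.2 -48.1 -36.1] z [161.  171.4]
top yellow 76 x [-1.8  2.1  8.5] y [-10.    3.2  15.1] z [159.9 173.7]
top blue 66 x [35.9 41.8 46.7] y [38.9 50.2 62.8] z [160.3 172.4]
scene red 68 x [-44.1 -39.3 -34.6] y [-63.  -58.9 -38.9] z [123.8 170.8]
scene yellow 70 x [-4.7 -0.   5.2] y [-12.7  -8.5  12.7] z [121.1 171.3]
scene blue 51 x [34.2 38.8 42.9] y [36.6 43.3 65. ] z [127.6 171.9]
wrist all 2491 [array([544.5,  20.8]), array([100.6, 119. ]), np.float64(3.0)] barrel 2223 [array([545.6,  22.1]), array([ 99.8, 113.5]), np.float64(4.9)] z 0.0423 ctr px [439. 230.]
  blue rect [array([543.3,  -7.8]), array([216.9, 205.6]), np.float64(89.8)]
scene all 708 [array([544.3,  21.5]), array([101.9, 120.2]), np.float64(3.8)] barrel 451 [array([538.3,  55.5]), array([94.6, 44. ]), np.float64(2.6)] z 0.0432 ctr px [303. 224.]
```

View pics/fin.png

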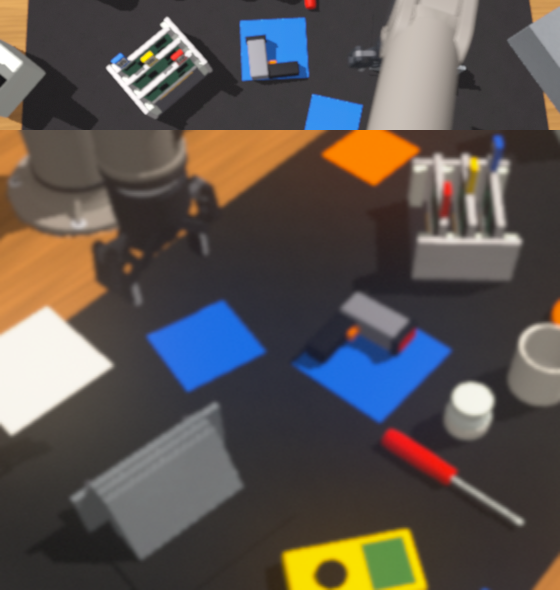

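The scanner now lies about 2–3 cm nearer the robot than where I set it (knocked), right at the pad's edge. I'll measure it and put it back in the middle.

```bash
sed -i 's/np.array(\[.5545,.034\])/np.array([.545,.053])/' scn2.py; python3 scn2.py 3; python3 -m creep '[[1,30,60,0,0,0,0],[1,30,60,0,0,0,0],[1,30,60,0,0,0,0],[1,10,50,-30,0,0,0],[1,0,0,-30,0,0,0]]'; python3 scn2.py 3 | grep wrist; python3 scn.py | head -1
```

```text
wrist x along barrel |Y|<15 1121 [-51.2  46.8]
wrist x grey 1121 [-51.2  46.8]
wrist handle x 776 [-53.  -22.1]
wrist y at X|<20| 675 [-19.6  20.4]
wrist y hand 1987 [-91.9  19.9]
scene x along barrel |Y|<15 347 [-50.9  47.3]
scene x grey 320 [-50.9  47.4]
scene handle x 195 [-52.8 -22.2]
scene y at X|<20| 211 [-19.2  23.1]
scene y hand 536 [-91.   22.2]
t: 46.85
eef_pos: [0.5454, 0.033, 0.2102]
tool_rot: [-0.0, -0.006, 1.0, 0.001]
contact_force: [-0.8, -0.9, 0.2]
gripper_width: 1.001
grasp_force: 0.0
wrist x along barrel |Y|<15 2655 [-50.7  46.8]
wrist x grey 2454 [-50.7  46.9]
wrist handle x 1442 [-52.1 -20.7]
wrist y at X|<20| 1492 [-18.7  22.9]
wrist y hand 4018 [-90.3  21.9]
wrist all 5583 [array([545.1,  20.9]), array([102.4, 116.8]), np.float64(4.4)] barrel 3304 [array([542.5,  55.4]), array([98.8, 43. ]), np.float64(4.2)] z 0.0432 ctr px [285. 175.]
```

```bash
python3 sg.py .55 .0548 .05 4; python3 -m creep '[[1,4,22,-40,0,0,0.06],[1,0,0,-40,0,0,0],[1,0,0,-40,0,0,0],[1,0,0,-25,0,0,0],[1,0,0,0,0,0,0]]'; python3 sg.py .55 .0548 .011 4
```

```text
shift mm [   5.4   29.2 -161.5] turn [-0.0003 -0.001   0.0691] target [0.55   0.0548 0.05  ]
t: 47.68
eef_pos: [0.5487, 0.0468, 0.0662]
tool_rot: [-0.001, -0.03, 1.0, 0.0]
contact_force: [-0.8, 0.1, 1.4]
gripper_width: 1.004
grasp_force: 0.0
shift mm [  1.3   8.  -55.2] turn [-0.0003 -0.0015  0.0107] target [0.55   0.0548 0.011 ]
```

```bash
python3 -m creep '[[1,1.3,8,0,0,0,0.01],[1,0,0,-25,0,0,0],[1,0,0,-20,0,0,0],[1,0,0,-10,0,0,0],[1,0,0,0,0,0,0]]'; python3 -m creep '[[-1,0,0,0,0,0,0],[-1,0,0,0,0,0,0],[-1,0,0,0,0,0,0],[-1,0,0,0,0,0,0],[-1,0,0,0,0,0,0]]' 45;  python3 -m creep '[[-1,0,0,10,0,0,0],[-1,0,0,10,0,0,0],[-1,12,-1,0,0,0,-0.03],[-1,13,-1,0,0,0,-0.035],[-1,0,0,0,0,0,0]]'; python3 sg.py .5755 .052 .02 0
```

```text
t: 48.3
eef_pos: [0.5507, 0.0556, 0.0117]
tool_rot: [0.0, -0.035, 0.999, 0.0]
contact_force: [1.2, -0.8, 0.8]
gripper_width: 1.0
grasp_force: 0.0
t: 48.92
eef_pos: [0.5508, 0.0554, 0.012]
tool_rot: [0.0, -0.035, 0.999, 0.001]
contact_force: [-1.4, 0.5, 5.8]
gripper_width: 0.476
grasp_force: 45.3
t: 49.55
eef_pos: [0.5768, 0.053, 0.031]
tool_rot: [0.0, -0.002, 1.0, 0.0]
contact_force: [-0.3, 0.2, -2.5]
gripper_width: 0.476
grasp_force: 46.1
shift mm [ -1.3  -1.  -11. ] turn [-0.      0.0007 -0.0042] target [0.5755 0.052  0.02  ]
```

```bash
python3 -m creep '[[-1,0,0,-9,0,0,0],[-1,0,0,-6,0,0,0],[-1,0,0,-3,0,0,0],[-1,0,0,-1.5,0,0,0],[-1,0,0,0,0,0,0]]'
```

```text
t: 50.18
eef_pos: [0.5745, 0.0532, 0.0121]
tool_rot: [-0.001, -0.002, 1.0, 0.001]
contact_force: [-3.7, 0.7, 5.6]
gripper_width: 0.477
grasp_force: 46.9
```

```bash
python3 -m creep '[[1,0,0,0,0,0,0],[1,0,0,0,0,0,0],[1,0,0,0,0,0,0],[1,0,0,0,0,0,0],[1,0,0,0,0,0,0]]';python3 -m creep '[[1,0,0,15,0,0,0],[1,0,0,40,0,0,0],[1,0,0,50,0,0,0],[1,0,0,60,0,0,0],[1,0,0,60,0,0,0]]'; python3 scn2.py 0 | grep scene;  python3 -m creep '[[1,-40,-60,0,0,0,0],[1,-40,-60,0,0,0,0],[1,-40,-60,0,0,0,0],[1,0,-40,0,0,0,0],[1,0,0,0,0,0,0]]'; python3 scn2.py 0 |grep scene; python3 lab.py | grep scene
```

```text
t: 50.8
eef_pos: [0.5752, 0.0532, 0.0116]
tool_rot: [-0.0, -0.002, 1.0, 0.0]
contact_force: [1.1, 0.5, -0.6]
gripper_width: 1.002
grasp_force: 0.0
t: 51.42
eef_pos: [0.5749, 0.053, 0.2396]
tool_rot: [0.0, -0.002, 1.0, 0.0]
contact_force: [1.1, 0.6, -0.3]
gripper_width: 0.996
grasp_force: 0.0
scene x along barrel |Y|<15 349 [-27.   71.3]
scene x grey 322 [-27.1  71.4]
scene handle x 211 [-30.4  -0. ]
scene y at X|<20| 222 [-27.3  20.4]
scene y hand 413 [-93.7  19.1]
t: 52.15
eef_pos: [0.4702, -0.1463, 0.2374]
tool_rot: [0.001, 0.001, 1.0, 0.0]
contact_force: [0.3, 0.1, -0.6]
gripper_width: 1.003
grasp_force: 0.0
scene x along barrel |Y|<15 344 [-26.6  70.6]
scene x grey 317 [-26.7  70.6]
scene handle x 210 [-30.4   1.1]
scene y at X|<20| 231 [-28.4  20.3]
scene y hand 413 [-94.1  19. ]
scene red 67 x [-44.2 -39.2 -34.6] y [-62.5 -58.4 -38.9] z [121.7 171.4]
scene yellow 71 x [-4.3  0.4  5.2] y [-11.5  -8.2  11.9] z [122.  171.5]
scene blue 47 x [33.9 38.8 43.2] y [34.8 43.2 63. ] z [130.9 172.2]
```

```bash
python3 -c "
from station import *;print(hand_in())"
```

```text
the job is handed in; nothing more can be done
None
```

All three boards (red, yellow and blue) stand home in their own slots, I held the scanner on each label for about 2 s in the order red, yellow, blue (no read confirmation was available), it lies back flat on the blue pad after I re-centred it when it was knocked, the three blanks still lean on the wall, and the job is handed in.

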